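# Unhang the rack covers and run the probe along the joint

### The job

Bare and check the joint on the sloping rack: unhang every grey cover by its orange handle - swing its lower end up first, then lift its nib off the ledge and draw its head out from under the blue strip - and lay it flat, handle up, on the floor of the black tray, the covers side by side. Then take the blue pencil probe from its stand and guide its tip slowly, about 1 cm a second, in the groove of the joint from the end with the yellow dot to the other end, and put the probe back upright in its stand, fully down. Leave the other things on the table where they are.

Things in the scene. Friction and masses are not known exactly. Their poses are not given: they have to be found in the camera images.
- rack: Blue and aluminium rack fixed to the table, 150 x 254 mm, 130 mm high. Origin on the table under its middle; x points to its high side (away from the robot at yaw 0), y along it, z up. Its deck slopes at 30 deg, low side toward the robot. Covers hang in slots at y 75, 0 and -75 mm. Blue cheeks at y +-122 mm rise 6 mm over the deck in front of the ledge, 24 mm behind it.
- ledge (a point): Middle of the rear top edge of the ledge that runs along the rack's y, 7 mm over the deck (axes as the rack's). A cover's plate rests on it, parallel to the deck, nib hooked behind it, foot on the deck. To free a cover swing its lower end up 20 to 35 deg about the nib (at 30 deg it is level), raise it 9 to 10 mm square to its plate, draw it 60 mm along its plane to the low side.
- keeper (a point): Middle of the lower front edge of the blue keeper strip that overhangs the covers' heads by 14 mm: 22 mm up the slope from the ledge's edge and 9 mm above it square to the slope, so the 5 mm plate cannot be lifted straight up. The space below the strip, behind the ledge, is open. The strip is 6 mm thick, 26 mm deep.
- stand_hole0 (a point): Mouth, in the middle of the top, of the square hole (22 x 22 mm, about 54 mm deep) in the fixed grey probe stand, a block 56 x 56 x 62 mm; z up, 62 mm over the table. The probe hangs in it by its collar, its tip 48 mm below the mouth.
- probe_grip (a point): Middle of the grip of the pencil probe (60 g, 122 mm long, upright): a blue cylinder 16 mm thick, 68 mm long, ending 32 mm above this point; below it a black collar (30 mm diameter, 6 mm thick, its top 36 mm below this point) and a 13 mm steel shank of 48 mm tapering to the tip. z along the probe, away from the tip.
- probe_tip (a point): Tip of the probe (4 mm across, tapered), 90 mm below the grip point along the probe's axis. z along the probe, away from the tip.
- tray: Loose black open tray (0.9 kg), 148 x 226 mm outside, 18 mm high, walls and floor 5 mm, level on the table. Origin in the middle of its underside; y along its long side. Three covers fit side by side across it, at y +66, 0 and -66 mm, with their length along its x.
- cover_0_handle (a point): Middle of a grey cover's orange handle fin (36 long in x, 12 thick in y, 36 mm high). Cover 140 g, may be absent. Axes: x up the slope to its head, z square to its plate. Plate 111 x 56 x 5 mm, top 18 mm below here, x -40 (foot end) to +71 (head). Foot rib and nib 7 mm deep below; nib's lower front edge at x +35, z -30 from here. Flat in the tray this point is 35 mm above the tray's underside.
- cover_1_handle (a point): The same point of another cover, same make as cover_0; axes alike (absent in some runs).
- cover_2_handle (a point): The same point of another cover, same make as cover_0; axes alike (absent in some runs).
- seam_0 (a point): Point 0 of 9 on the joint, a straight groove 8 mm wide and 3 mm deep along the rack's y in the sloping deck, at deck surface level in the middle of the groove; points 24 mm apart, this one at the start, the end with the yellow dot.
- seam_1 (a point): Point 1 of 9 on the joint, a straight groove 8 mm wide and 3 mm deep along the rack's y in the sloping deck, at deck surface level in the middle of the groove; points 24 mm apart.
- seam_2 (a point): Point 2 of 9 on the joint, a straight groove 8 mm wide and 3 mm deep along the rack's y in the sloping deck, at deck surface level in the middle of the groove; points 24 mm apart.
- seam_3 (a point): Point 3 of 9 on the joint, a straight groove 8 mm wide and 3 mm deep along the rack's y in the sloping deck, at deck surface level in the middle of the groove; points 24 mm apart.
- seam_4 (a point): Point 4 of 9 on the joint, a straight groove 8 mm wide and 3 mm deep along the rack's y in the sloping deck, at deck surface level in the middle of the groove; points 24 mm apart.
- seam_5 (a point): Point 5 of 9 on the joint, a straight groove 8 mm wide and 3 mm deep along the rack's y in the sloping deck, at deck surface level in the middle of the groove; points 24 mm apart.
- seam_6 (a point): Point 6 of 9 on the joint, a straight groove 8 mm wide and 3 mm deep along the rack's y in the sloping deck, at deck surface level in the middle of the groove; points 24 mm apart.
- seam_7 (a point): Point 7 of 9 on the joint, a straight groove 8 mm wide and 3 mm deep along the rack's y in the sloping deck, at deck surface level in the middle of the groove; points 24 mm apart.
- seam_8 (a point): Point 8 of 9 on the joint, a straight groove 8 mm wide and 3 mm deep along the rack's y in the sloping deck, at deck surface level in the middle of the groove; points 24 mm apart, this one at the far end.
- tape_measure: Red tape measure, a bystander to leave alone, 37 x 73 x 62 mm; origin in the middle of its underside.
- spool: White and red spool of solder, a bystander to leave alone, 54 mm across, 31 mm high; origin in the middle of its underside.

How it is judged:
By the outcome, as a careful person would: the job done as asked, in the order asked, and still so for the second after the job is handed in, with the robot touching nothing.
Of cover_0, cover_1, cover_2 only 2 to 3 are there at a start; the rules pass over those that are not, and their reading is None.
At some moment in a run one of tray may be knocked a few centimetres aside while the robot is not near it.
Once in a run the grip may slacken for a moment while it holds something.
It also fails if it takes over 210 s, if anything falls off the work surface, if the arm or the gripper's body presses on something with over 40 N, if the wrist force passes 120 N, or if a joint passes its speed limit or range.

### The arm

A 7-joint arm with a two-finger parallel gripper is mounted at the origin on the work surface; the furniture and walls round the work are solid. World frame = base frame: x ahead of the robot, y to its left, z up, the work surface at z = 0. Lengths are in mm, angles in degrees, forces in N, time in s.
With the tool pointing down it reaches from about 400 to 850 mm from the base axis. Payload 10.4 kg.
Tool frame: the origin (TCP) lies at the very end of the fingers, on their centre line; the grasp point (between the pads) lies 19 mm behind it (manip.hold_point_z is the distance from the TCP to the grasp point, in mm); z points along the fingers, y is the line along which they close (so a half turn about z gives the same grasp; the last joint's range is limited). The gripper opens to 87 mm and grips with 3 to 60 N. Pads are 19 mm wide; open, the fingers measure 117 mm over their backs; the gripper's body (75 mm by 190 mm) begins 51 mm behind the grasp point.
Start: joints at [-74.175, 19.034, -3.707, 83.658, 1.238, 77.344, -5.071], TCP at [183.97, 597.333, 222.576] pointing down, gripper open.
Joint ranges: [-148.97, 148.97], [-28.65, 121.19], [-84.17, 76.75], [9.2, 138.47], [-72.65, 252.65], [3.7, 117.97], [-149.18, 149.18]. Speed limits (degrees/s): [127.2, 127.2, 159.86, 159.86, 180, 180, 180].

### API

Orientations are given as a 3x3 rotation matrix whose columns are the frame's x, y, z axes.
In Python, from rig import manip gives the robot as it stands.
- The arm moves only by the tool jog_arm, never from a script. Its argument "steps" is a list of rows, each an object with "travel": the shift along the tool's x, y, z normalised to -1 to 1, where 1 is 25 mm, a list of three; "twist": the turn, a rotation vector about the tool's x, y, z normalised to -1 to 1, where 1 is 6 degrees, a list of three. A call has 1 to 12 rows; each row shifts and turns the commanded pose from where the row before left it, along the tool's axes as they then stand; what a row does not reach is not made up. A row lasts 1/12 s, in which the tool goes at most 41.7 mm and 7.16 degrees, less where a joint would pass 70% of its speed; a pose out of reach is approached as far as the arm can. A call with a number of a shift or a turn outside -1 to 1 is refused whole. A call with a gripper value outside its range is refused whole. "gripper" is the gripper's target within -1 to 1 (fully open at 1, half-way at 0, shut at -1), set as the call begins (left out, the last holds). The fingers move at their own pace and stop on an object; "force" is the grip in N (left out, the last holds). Time passes only in rows, so rows that do not move let the fingers close. It gives the time, the measured TCP pose, the force, the opening and the grip force at its end, in the units of the state.
- manip.sense(): the state, without advancing time (a new reading comes with each control period).
- manip.capture(name): name is "scene" or "top" or "wrist"; returns a dict with "pixels" (480x640x3 uint8, blue, green, red), "z_map" (480x640 float32, mm along the optical axis (not along the pixel's ray), 0 where there is no reading), "intrinsics" (3x3 intrinsics, pixels), "xyz" and "orientation" of the camera in the world. Camera axes: x right, y up, looking along -z (the intrinsics and any distortion apply to the point x, -y, -z); pixel columns grow to the right and rows downward; lengths in mm; the calibration is good to about 2 mm. A picture is of the moment at which its call begins.
- manip.job_done(): hands the job in; it is judged then, once.
Trained networks look in the newest picture that a camera, given by its name, has taken for a name from the list of things; names that differ only in an ending like _2 or _b are one class to them, and where a whole thing is asked for, a point or a joint stands for the part that bears it (a point fixed in the world has none). Each returns a list of dicts, best first, with "conf" (0 to 1); they miss things now and then, are a little off and sometimes report something else, mostly with a low value. They report only what shows in the picture. A call takes as long as a camera call.
- manip.search_frame(camera, query): "location" ([column, row] in pixels, amid what is visible of it).
- manip.silhouettes(camera, query): "mask" (480x640 bool, what is visible of it) and "location" ([column, row] in pixels, amid what is visible of it).
- manip.landmark_of(camera, query): "location" ([column, row] in pixels: a listed point, or the origin of a listed thing).
The state is a dict: "time": time; "q": joint angles; "joint_vel": joint speeds; "effort": joint torques, N m; "ee_pos": TCP position; "tcp_rot": TCP orientation; "force": force on the tool from outside, world axes, zero at the start; "wrist_torque": the same for the moment, N m; "width": finger opening in mm; "grip_force": force on a finger pad.
Only numpy, scipy, OpenCV 4.12 (cv2) and the standard library are available. Lean on these libraries where they do the work, as an engineer would, in place of code of your own. Each camera call takes 0.05 s, during which the arm holds its last target. There are 200 camera calls.

## Working session

There is one attempt and no reset: what is moved stays moved. The work goes in short steps, Python scripts to look and compute and a tool call to move; the robot and the scene stay as the last step left them, time stands still between calls to the robot, and variables do not carry over. Pictures are saved under pics/ and viewed, at most 14 in all, crops included, and the job is handed in when it is done.

Besides the shell and the picture viewer there is one more tool, called after "Call:" as name([rows], argument=value, ...), one row to a line, values as JSON. jog_arm: Moves the arm, as the interface text tells. Scaled input: -1 to 1 covers 25 mm each way for a shift and 6 degrees each way for a turn. Its arguments: {"type":"object","properties":{"steps":{"type":"array","items":{"type":"object","properties":{"travel":{"type":"array","items":{"type":"number"}},"twist":{"type":"array","items":{"type":"number"}}}}},"gripper":{"type":"number"},"force":{"type":"number"}},"required":["steps"]}

```bash
mkdir -p pics; ls; cat > h.py <<'E'
import numpy as np, cv2
from rig import manip
def shot(cam,save=None):
    c=manip.capture(cam)
    if save: cv2.imwrite(f'pics/{save}.png',c['pixels'])
    return c
def world(c,px,z=None):
    """pixel(s)-> world by depth median"""
    u,v=px; K=np.array(c['intrinsics']); 
    if z is None:
        w=c['z_map'][int(v)-1:int(v)+2,int(u)-1:int(u)+2]; w=w[w>0]
        if not len(w): return np.full(3,np.nan)
        z=np.median(w)
    p=np.array([(u-K[0,2])/K[0,0]*z,-(v-K[1,2])/K[1,1]*z,-z])
    return np.array(c['orientation'])@p+np.array(c['xyz'])
def cloud(c):
    K=np.array(c['intrinsics']);v,u=np.mgrid[0:480,0:640];z=c['z_map']
    p=np.stack([(u-K[0,2])/K[0,0]*z,-(v-K[1,2])/K[1,1]*z,-z],-1)
    return p@np.array(c['orientation']).T+np.array(c['xyz'])
E
python3 - <<'E'
from h import *
np.set_printoptions(precision=1,suppress=True)
for cam in('scene','top'):
    c=shot(cam,cam+'0'); print(cam,c['xyz'],np.array(c['orientation']).round(3).tolist(),np.array(c['intrinsics']).tolist())
    for q in['rack','ledge','keeper','stand_hole0','probe_grip','tray','cover_0_handle','seam_0','seam_8','tape_measure','spool']:
        for r in manip.landmark_of(cam,q)[:4]: print(q,round(r['conf'],2),np.array(r['location']),world(c,r['location']))
E
```

```text
pics
scene [ 153.9 -730.4  522.7] [[0.863, 0.26, -0.434], [-0.506, 0.429, -0.749], [-0.009, 0.865, 0.501]] [[436.33820896981644, 0.0, 320.1305345451481], [0.0, 436.33820896981644, 234.35159944404828], [0.0, 0.0, 1.0]]
ledge 0.86 [326.6 207.2] [587.8 -10.6 103. ]
keeper 0.66 [410.1 258.3] [ 603.8 -263.   108. ]
keeper 0.63 [334.3 203. ] [603.4 -16.9 111.6]
stand_hole0 0.63 [409.2 278.3] [ 603.5 -266.6   68. ]
stand_hole0 0.34 [315.6 221.2] [552.3 -24.5  85.2]
probe_grip 0.57 [409.2 259.8] [ 602.7 -262.4  105. ]
probe_grip 0.2 [318.  223.7] [554.  -31.6  82. ]
tray 0.7 [316.1 338.2] [ 420.7 -253.1    4.4]
tray 0.62 [408.7 259.7] [ 602.  -261.9  105.1]
cover_0_handle 0.73 [297.3 199.1] [550.7  53.6 105.3]
cover_0_handle 0.5 [342.6 239.3] [572.9 -97.8  71.7]
seam_0 0.96 [298.  211.4] [544.6  40.4  82.1]
seam_0 0.95 [343.7 239.6] [ 573.9 -100.4   72. ]
seam_0 0.83 [295.4 207. ] [544.2  51.7  88.3]
seam_0 0.8 [332.5 232.3] [569.8 -64.1  72.4]
seam_8 0.96 [298.  211.4] [544.6  40.4  82.1]
seam_8 0.95 [343.7 239.6] [ 573.9 -100.4   72. ]
seam_8 0.83 [295.4 207. ] [544.2  51.7  88.3]
seam_8 0
[... 687 characters left out ...]
213.5 236.4] [540.1  57.1 124.7]
cover_0_handle 0.7 [297.1 225.5] [566.5 -60.9  72.3]
seam_0 0.88 [233.4 230.3] [555.   33.3  89.3]
seam_0 0.88 [312.1 224.4] [568.6 -83.6  72.1]
seam_0 0.87 [246.9 229.7] [558.4  14.7  75.7]
seam_0 0.76 [326.3 222.3] [ 571.7 -105.    74.2]
seam_8 0.88 [233.4 230.3] [555.   33.3  89.3]
seam_8 0.88 [312.1 224.4] [568.6 -83.6  72.1]
seam_8 0.87 [246.9 229.7] [558.4  14.7  75.7]
seam_8 0.76 [326.3 222.3] [ 571.7 -105.    74.2]
tape_measure 0.69 [226.8 305. ] [445.5  43.1  61.7]
tape_measure 0.37 [326.6 224.8] [ 568.3 -105.6   71.7]
spool 0.76 [278.  309.3] [442.1 -31.3   0.4]
spool 0.6 [260.5 204.9] [590.3  -7.4 107.8]
spool 0.21 [269.1 239.4] [538.4 -21.5 114.7]
```

View pics/top0.png

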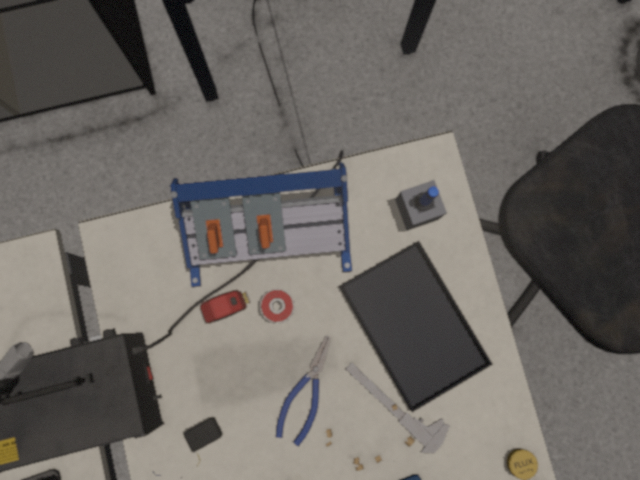

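View pics/scene0.png

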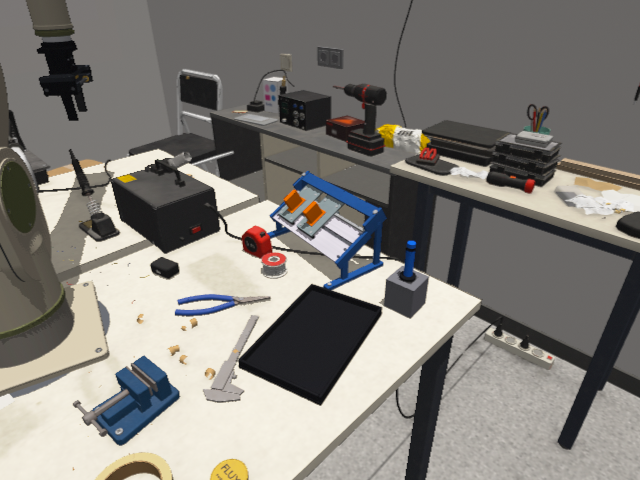

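Top view: two covers, orange handles at (214,237) and (264,231); right slot empty. Stand and probe are at (425,200), the tray centre at (414,325). The scene view agrees. Now I'll fit geometry.

```bash
python3 - <<'E'
from h import *
np.set_printoptions(precision=1,suppress=True)
for cam in('top','scene'):
    c=shot(cam);P=cloud(c);hsv=cv2.cvtColor(c['pixels'],cv2.COLOR_BGR2HSV);H,S,V=[hsv[...,i].astype(int) for i in range(3)]
    ok=(c['z_map']>0)
    box=lambda lo,hi:ok&np.all((P>lo)&(P<hi),-1)
    rk=box([430,-190,20],[680,170,160])
    # handles
    m=(rk&(H>5)&(H<20)&(S>150)).astype(np.uint8)
    n,l,st,ce=cv2.connectedComponentsWithStats(m)
    for i in range(1,n):
        if st[i,4]<25: continue
        p=P[l==i]; print(cam,'handle',st[i,4],ce[i],'med',np.median(p,0),'lo',np.percentile(p,5,0),'hi',np.percentile(p,95,0))
        top=p[p[:,2]>np.percentile(p[:,2],50)];print('   tophalf',top.mean(0))
    b=rk&(H>100)&(H<125)&(S>120)&(P[...,2]>95)
    p=P[b];k=p[(p[:,2]>118)]
    print('keeper',len(k),k.mean(0));
    if len(k)>20:
        r=cv2.minAreaRect(k[:,:2].astype(np.float32));print(r)
        vx=cv2.fitLine(k[:,:2].astype(np.float32),cv2.DIST_HUBER,0,.01,.01).ravel();print('dir',vx,'yaw',np.degrees(np.arctan2(-vx[0],vx[1])) , 'y ext',k[:,1].min(),k[:,1].max())
    # deck: low sat bright, right part
    d=rk&(S<60)&(P[...,2]>40)&(P[...,1]<-45)&(P[...,1]>-130)&(P[...,0]>490)&(P[...,0]<585)
    q=P[d]
    for _ in range(5):
        A=np.c_[q[:,:2],np.ones(len(q))];s=np.linalg.lstsq(A,q[:,2],rcond=None)[0];e=abs(A@s-q[:,2]);q=q[e<max(2.5,1.5*np.median(e))]
    print('deck',len(q),s,'slope',np.degrees(np.arctan(np.hypot(s[0],s[1]))),'yaw',np.degrees(np.arctan2(s[1],s[0])),np.median(e))
    for q_ in('tray','spool','tape_measure','stand_hole0','probe_grip','rack'):
        for r in manip.silhouettes(cam,q_)[:1]:
            p=P[r['mask']&ok]; 
            print(q_,round(r['conf'],2),r['mask'].sum(),'med',np.median(p,0),'lo',np.percentile(p,2,0),'hi',np.percentile(p,98,0))
            if q_=='tray':
                print(cv2.minAreaRect(p[p[:,2]<40][:,:2].astype(np.float32)))
            if q_=='stand_hole0':
                t=p[abs(p[:,2]-62)<5];print('standtop',len(t),t.mean(0), cv2.minAreaRect(t[:,:2].astype(np.float32)) if len(t) else '')
    m=ok&(H>100)&(H<125)&(S>150)&box([540,-320,75],[660,-200,160]);p=P[m];print('probe',len(p),p.mean(0),p.min(0),p.max(0))
E
```

```text
top handle 315 [264.6 230.1] med [551.4 -14.7 115.5] lo [531.8 -20.8  87.9] hi [573.7  -5.7 126.6]
   tophalf [548.4 -14.6 122. ]
top handle 315 [213.5 234.9] med [543.7  58.5 114.9] lo [523.   53.6  88.4] hi [565.4  67.  126.2]
   tophalf [539.5  59.4 121.4]
keeper 2496 [613.2   3.6 132.2]
((605.0357666015625, -6.28094482421875), (49.11415481567383, 244.8822021484375), 3.748960256576538)
dir [  0.1  -1.  613.9  -1.4] yaw -173.35109 y ext -128.20605061938016 116.55529226214918
deck 1732 [   0.6    0.1 -236.6] slope 29.304988397138185 yaw 6.557351798276352 1.0046315824382361
tray 0.63 13745 med [ 417.8 -250.9    5.2] lo [ 307.8 -348.2    1.1] hi [ 530.6 -151.3   19.1]
((420.6861877441406, -252.1448974609375), (231.5271759033203, 156.46311950683594), 30.163915634155273)
spool 0.78 879 med [446.  -32.1  30.3] lo [422.  -55.8  -0.1] hi [471.1  -9.1  34.1]
tape_measure 0.66 1093 med [445.4  47.6  55.8] lo [421.7  18.6  -0.5] hi [468.   81.   64.1]
stand_hole0 0.8 1323 med [ 598.7 -245.4   61.1] lo [ 574.6 -287.4    4.1] hi [ 637.6 -221.8   65.5]
standtop 910 [ 605.5 -253.5   62. ] ((608.16162109375, -255.70559692382812), (56.18259048461914, 56.709251403808594), 20.274044036865234)
probe_grip 0.76 360 med [ 604.1 -251.7   81.7] lo [ 595.3 -267.5   65.1] hi [ 620.7 -242.7  138.1]
rack 0.59 9691 med [582.  -48.6  85.2] lo [ 501.  -138.4    1.7] hi [634.5 113.5 138.2]<stdin>:35: RuntimeWarning: Mean of empty slice.
  ret = um.true_divide(
Traceback (most recent call last):
ValueError: zero-size array to reduction operation minimum which has no identity
```

```bash
cat >> h.py <<'E'
from scipy.spatial.transform import Rotation as R
def hsv(c): 
    h=cv2.cvtColor(c['pixels'],cv2.COLOR_BGR2HSV).astype(int); return h[...,0],h[...,1],h[...,2]
def rackR(yaw=6.6,tilt=-30): return R.from_euler('zy',[yaw,tilt],degrees=True).as_matrix() # cols: upslope, y, normal
E
python3 - <<'E'
from h import *
np.set_printoptions(precision=1,suppress=True)
s=manip.sense();print(s['q'],s['ee_pos'],np.array(s['tcp_rot']).round(3).tolist(),s['width'],s['force'],manip.hold_point_z)
Rr=rackR()
for cam in('top','scene'):
    c=shot(cam);P=cloud(c);H,S,V=hsv(c);ok=c['z_map']>0
    box=lambda lo,hi:ok&np.all((P>lo)&(P<hi),-1)
    m=(box([430,-190,20],[680,170,160])&(H>5)&(H<20)&(S>150)).astype(np.uint8)
    n,l,st,ce=cv2.connectedComponentsWithStats(m)
    for i in range(1,n):
        if st[i,4]<40: continue
        p=P[l==i]@Rr
        print(cam,ce[i],'slope frame pct 3,50,97\n',np.percentile(p,[3,10,50,90,97],axis=0))
        t=p[p[:,2]>np.percentile(p[:,2],97)-6]; print('  top face',len(t),t.mean(0),np.percentile(t,[4,96],axis=0).ravel())
    Q=P@Rr
    d=box([480,-130,40],[600,-55,130])&(S<60)
    q=Q[d];h,e=np.histogram(q[:,2],np.arange(-220,-150,1));print('deck normal',[(int(a),int(b)) for a,b in zip(e,h) if b>15])
    b=box([560,-150,95],[680,150,160])&(H>100)&(H<128)&(S>100);q=Q[b];print('blue slope frame',len(q),np.percentile(q,[1,5,50,95,99],axis=0))
    m=(H>100)&(H<128)&(S>90)&box([540,-320,70],[660,-200,180]);p=P[m];print('probe',len(p),p.mean(0) if len(p) else'', np.percentile(p,[2,98],axis=0) if len(p) else '')
    for hi in((105,140),(80,105)):
        t=p[(p[:,2]>hi[0])&(p[:,2]<hi[1])];print(hi,len(t),t.mean(0) if len(t) else '')
    t=P[box([560,-300,58],[660,-200,66])];print('standtop',len(t),cv2.minAreaRect(t[:,:2].astype(np.float32)))
E
```

```text
[-74.2  19.   -3.7  83.7   1.2  77.3  -5.1] [184.  597.3 222.6] [[-0.956, 0.294, -0.0], [0.294, 0.956, 0.0], [0.0, 0.0, -1.0]] 87.46346557734284 [-1.2 -0.6  0.4] 18.700000000000003
top [264.5 230.1] slope frame pct 3,50,97
 [[ 508.9  -81.4 -202.5]
 [ 513.3  -81.  -200.9]
 [ 531.9  -76.1 -169.6]
 [ 541.2  -70.3 -166.3]
 [ 542.5  -66.2 -165.2]]
  top face 177 [ 525.6  -75.8 -167.7] [ 509.8  -81.2 -170.4  540.6  -70.4 -164.8]
top [213.5 234.9] slope frame pct 3,50,97
 [[ 509.8   -6.9 -198.5]
 [ 513.6   -6.2 -197. ]
 [ 533.1   -2.7 -166.4]
 [ 542.5    3.4 -161.8]
 [ 544.3    6.6 -160.9]]
  top face 169 [ 526.4   -1.5 -163.3] [ 510.6   -6.8 -166.4  540.7    3.6 -160.4]
deck normal [(-220, 450), (-219, 370), (-218, 290), (-217, 168), (-216, 63), (-215, 29), (-214, 36), (-213, 29), (-212, 38), (-211, 16)]
blue slope frame 2838 [[ 562.6 -196.  -201. ]
 [ 580.8 -186.5 -199.3]
 [ 593.1  -69.3 -192.4]
 [ 604.7   41.8 -185.4]
 [ 606.9   47.2 -183.4]]
probe 84 [ 607.6 -254.2  135.7] [[ 601.3 -260.4  131.7]
 [ 614.3 -248.1  139. ]]
(105, 140) 84 [ 607.6 -254.2  135.7]
(80, 105) 0 
standtop 924 ((6
[... 382 characters left out ...]
,50,97
 [[ 504.3  -84.6 -203.3]
 [ 506.3  -83.3 -202.5]
 [ 521.6  -81.1 -184.8]
 [ 536.9  -75.3 -168.3]
 [ 539.7  -72.8 -167.4]]
  top face 84 [ 522.3  -78.8 -169.4] [ 506.5  -84.1 -172.6  538.2  -72.9 -166.7]
deck normal [(-220, 222), (-219, 135), (-218, 65), (-217, 16), (-214, 17)]
blue slope frame 1353 [[ 553.2 -203.1 -231.7]
 [ 561.3 -202.2 -222.8]
 [ 588.1 -118.8 -196.7]
 [ 603.7   42.3 -187.4]
 [ 605.7   45.7 -185.1]]
probe 307 [ 605.1 -260.6  105.5] [[ 600.4 -265.2   71.3]
 [ 614.  -251.9  136.2]]
(105, 140) 155 [ 605.5 -260.2  122.9]
(80, 105) 110 [ 604.6 -261.    92.8]
standtop 475 ((608.6024780273438, -257.08770751953125), (59.77937316894531, 57.52574920654297), 18.703805923461914)
```

```bash
cat >> h.py <<'E'
def plan(p,Rt,n=None,start=None,maxmm=24,maxdeg=5.5):
    """constant jog row repeated n times, from start (default measured) pose to p,Rt"""
    if start is None: s=manip.sense(); start=(np.array(s['ee_pos']),np.array(s['tcp_rot']))
    p0,R0=start; Rl=R0.T@Rt; rv=R.from_matrix(Rl).as_rotvec(); d=R0.T@(np.array(p)-p0)
    if n is None: n=int(max(np.ceil(np.linalg.norm(d)*1.1/maxmm),np.ceil(np.degrees(np.linalg.norm(rv))/maxdeg),1))
    M=sum(R.from_rotvec(rv*k/n).as_matrix() for k in range(n))
    dp=np.linalg.solve(M,d)
    print('n',n,'travel',(dp/25).round(3).tolist(),'twist',(np.degrees(rv)/n/6).round(3).tolist())
    return np.array(p),Rt
def toolR(yaw=6.6,tilt=-30):
    Q=rackR(yaw,tilt); return np.c_[-Q[:,0],Q[:,1],-Q[:,2]]
E
python3 - <<'E'
from h import *
Q=rackR(); hA=Q@[524,-77,-186]; hB=Q@[525,-3,-182]; print(hA,hB)
T=toolR()
pre=hA+Q[:,2]*(80+4-18.7); print(pre)
print(plan(pre+[-60,0,60],T))
print(plan(pre,T,start=(pre+[-60,0,60],T)))
E
```

```text
[551.45435433 -16.26263609 103.60801978] [542.94879196  57.36188571 103.31613321]
[518.80435433 -16.26263609 160.15947864]
n 31 travel [-0.426, -0.757, 0.122] twist [-0.015, -0.162, -0.125]
(array([458.80435433, -16.26263609, 220.15947864]), array([[-8.60286050e-01, -9.95384922e-02,  5.00000000e-01],
       [-1.14937150e-01,  9.93372766e-01,  3.46944695e-18],
       [-4.96686383e-01, -5.74685752e-02, -8.66025404e-01]]))
n 4 travel [-0.218, -0.025, 0.82] twist [0.0, 0.0, 0.0]
(array([518.80435433, -16.26263609, 160.15947864]), array([[-8.60286050e-01, -9.95384922e-02,  5.00000000e-01],
       [-1.14937150e-01,  9.93372766e-01,  3.46944695e-18],
       [-4.96686383e-01, -5.74685752e-02, -8.66025404e-01]]))
```

Euler order bug (should be intrinsic); fixing and remeasuring.

```bash
sed -i "s/from_euler('zy'/from_euler('ZY'/" h.py; cat >> h.py <<'E'
def handles(cam,yaw=6.6,thr=40):
    c=shot(cam);P=cloud(c);H,S,V=hsv(c);ok=c['z_map']>0;Rr=rackR(yaw)
    m=(ok&np.all((P>[430,-190,20])&(P<[680,170,160]),-1)&(H>5)&(H<20)&(S>150)).astype(np.uint8)
    n,l,st,ce=cv2.connectedComponentsWithStats(m)
    for i in range(1,n):
        if st[i,4]<thr: continue
        p=P[l==i]@Rr; hi=np.percentile(p[:,2],97); t=p[p[:,2]>hi-6]
        print(cam,ce[i].round(0),'top',len(t),t.mean(0).round(1),'lohi',np.percentile(t,[3,97],axis=0).round(1).tolist())
E
python3 - <<'E'
from h import *
np.set_printoptions(precision=1,suppress=True)
handles('top');handles('scene')
c=shot('top');P=cloud(c);Q=P@rackR();H,S,V=hsv(c)
d=(c['z_map']>0)&np.all((P>[480,-130,40])&(P<[600,-55,130]),-1)&(S<60);h,e=np.histogram(Q[d][:,2],np.arange(-220,-160,1));print('deck',[(int(a),int(b)) for a,b in zip(e,h) if b>15])
b=(c['z_map']>0)&np.all((P>[560,-150,95])&(P<[680,150,160]),-1)&(H>100)&(H<128)&(S>100)
for lo in range(-140,120,40):
    q=Q[b&(Q[...,1]>lo-70)&(Q[...,1]<lo-30)]
    if len(q)>20: print(lo-70,np.percentile(q,[3,50,97],axis=0)[:,[0,2]].ravel())
E
```

```text
top [265. 230.] top 174 [ 526.5  -77.3 -164.8] lohi [[510.5, -82.9, -167.9], [541.3, -71.9, -162.0]]
top [214. 235.] top 163 [ 526.1   -2.8 -164.8] lohi [[510.1, -8.0, -167.3], [540.8, 2.2, -161.9]]
scene [293. 201.] top 72 [ 523.4   -6.1 -166.8] lohi [[507.7, -11.4, -170.3], [540.0, 1.2, -164.2]]
scene [313. 213.] top 83 [ 522.6  -80.7 -166.2] lohi [[507.1, -85.8, -169.5], [539.4, -74.4, -163.6]]
deck [(-218, 16), (-217, 58), (-216, 116), (-215, 268), (-214, 413), (-213, 561), (-212, 484), (-211, 278), (-210, 130), (-209, 48), (-208, 20), (-207, 40), (-206, 34), (-205, 29), (-204, 17)]
-210 [ 562.9 -193.3  592.1 -189.9  604.7 -186.7]
-170 [ 583.1 -192.9  594.  -190.1  604.3 -187.4]
-130 [ 583.1 -193.   594.1 -190.4  605.3 -187.6]
-90 [ 582.4 -193.   593.8 -190.2  605.  -187.4]
-50 [ 582.9 -193.1  594.2 -190.3  605.2 -187.6]
-10 [ 582.4 -193.1  594.1 -190.3  605.3 -187.6]
30 [ 557.5 -205.4  588.1 -189.7  608.  -186.8]
```

```bash
python3 - <<'E'
from h import *
Q=rackR(); T=toolR()
hA=Q@[524.5,-78.5,-182.8]; hB=Q@[524.5,-4,-182.8]; print(hA,hB)
pre=hA+Q[:,2]*(80+4-18.7); print(pre)
print(plan(pre+[-60,0,60],T,n=30))
plan(pre,T,start=(pre+[-60,0,60],T))
E
```

```text
[551.03687054 -15.2665674  103.94055619] [542.47405283  58.73970363 103.94055619]
[518.60324975 -19.01926537 160.49201506]
n 30 travel [-0.442, -0.787, 0.102] twist [-0.034, -0.164, -0.129]
(array([458.60324975, -19.01926537, 220.49201506]), array([[-8.60286050e-01, -1.14937150e-01,  4.96686383e-01],
       [-9.95384922e-02,  9.93372766e-01,  5.74685752e-02],
       [-5.00000000e-01, -3.46944695e-18, -8.66025404e-01]]))
n 4 travel [-0.216, -0.069, 0.818] twist [0.0, 0.0, 0.0]
```

Call:
jog_arm([
  {"travel":[0,0,-1]},
  {"travel":[0,0,-1]},
  {"travel":[-0.442,-0.787,0.102],"twist":[-0.034,-0.164,-0.129]},
  {"travel":[-0.442,-0.787,0.102],"twist":[-0.034,-0.164,-0.129]},
  {"travel":[-0.442,-0.787,0.102],"twist":[-0.034,-0.164,-0.129]},
  {"travel":[-0.442,-0.787,0.102],"twist":[-0.034,-0.164,-0.129]},
  {"travel":[-0.442,-0.787,0.102],"twist":[-0.034,-0.164,-0.129]},
  {"travel":[-0.442,-0.787,0.102],"twist":[-0.034,-0.164,-0.129]},
  {"travel":[-0.442,-0.787,0.102],"twist":[-0.034,-0.164,-0.129]},
  {"travel":[-0.442,-0.787,0.102],"twist":[-0.034,-0.164,-0.129]},
  {"travel":[-0.442,-0.787,0.102],"twist":[-0.034,-0.164,-0.129]},
  {"travel":[-0.442,-0.787,0.102],"twist":[-0.034,-0.164,-0.129]},
], gripper=0)

```text
invalid input
```

Call:
jog_arm([
  {"travel":[-0.442,-0.787,0.102],"twist":[-0.034,-0.164,-0.129]},
  {"travel":[-0.442,-0.787,0.102],"twist":[-0.034,-0.164,-0.129]},
  {"travel":[-0.442,-0.787,0.102],"twist":[-0.034,-0.164,-0.129]},
  {"travel":[-0.442,-0.787,0.102],"twist":[-0.034,-0.164,-0.129]},
  {"travel":[-0.442,-0.787,0.102],"twist":[-0.034,-0.164,-0.129]},
  {"travel":[-0.442,-0.787,0.102],"twist":[-0.034,-0.164,-0.129]},
  {"travel":[-0.442,-0.787,0.102],"twist":[-0.034,-0.164,-0.129]},
  {"travel":[-0.442,-0.787,0.102],"twist":[-0.034,-0.164,-0.129]},
  {"travel":[-0.442,-0.787,0.102],"twist":[-0.034,-0.164,-0.129]},
  {"travel":[-0.442,-0.787,0.102],"twist":[-0.034,-0.164,-0.129]},
  {"travel":[-0.442,-0.787,0.102],"twist":[-0.034,-0.164,-0.129]},
  {"travel":[-0.442,-0.787,0.102],"twist":[-0.034,-0.164,-0.129]},
])

```text
time: 2.8
ee_pos: [263.2, 336.8, 201.3]
tcp_rot: [[-0.969, 0.132, 0.21], [0.135, 0.991, -0.002], [-0.208, 0.026, -0.978]]
force: [-0.2, 0.1, 0.5]
width: 87.1
grip_force: 0.0
```

Call:
jog_arm([
  {"travel":[-0.442,-0.787,0.102],"twist":[-0.034,-0.164,-0.129]},
  {"travel":[-0.442,-0.787,0.102],"twist":[-0.034,-0.164,-0.129]},
  {"travel":[-0.442,-0.787,0.102],"twist":[-0.034,-0.164,-0.129]},
  {"travel":[-0.442,-0.787,0.102],"twist":[-0.034,-0.164,-0.129]},
  {"travel":[-0.442,-0.787,0.102],"twist":[-0.034,-0.164,-0.129]},
  {"travel":[-0.442,-0.787,0.102],"twist":[-0.034,-0.164,-0.129]},
  {"travel":[-0.442,-0.787,0.102],"twist":[-0.034,-0.164,-0.129]},
  {"travel":[-0.442,-0.787,0.102],"twist":[-0.034,-0.164,-0.129]},
])

```text
time: 3.47
ee_pos: [340.1, 172.5, 201.2]
tcp_rot: [[-0.939, 0.021, 0.343], [0.028, 1.0, 0.015], [-0.343, 0.024, -0.939]]
force: [0.4, -0.0, 0.4]
width: 87.0
grip_force: 0.0
```

Call:
jog_arm([
  {"travel":[-0.442,-0.787,0.102],"twist":[-0.034,-0.164,-0.129]},
  {"travel":[-0.442,-0.787,0.102],"twist":[-0.034,-0.164,-0.129]},
  {"travel":[-0.442,-0.787,0.102],"twist":[-0.034,-0.164,-0.129]},
  {"travel":[-0.442,-0.787,0.102],"twist":[-0.034,-0.164,-0.129]},
  {"travel":[-0.442,-0.787,0.102],"twist":[-0.034,-0.164,-0.129]},
  {"travel":[-0.442,-0.787,0.102],"twist":[-0.034,-0.164,-0.129]},
  {"travel":[-0.442,-0.787,0.102],"twist":[-0.034,-0.164,-0.129]},
  {"travel":[-0.442,-0.787,0.102],"twist":[-0.034,-0.164,-0.129]},
  {"travel":[-0.442,-0.787,0.102],"twist":[-0.034,-0.164,-0.129]},
  {"travel":[-0.442,-0.787,0.102],"twist":[-0.034,-0.164,-0.129]},
  {"travel":[0,0,0],"twist":[0,0,0]},
], gripper=0)

```text
time: 4.38
ee_pos: [437.3, 14.5, 215.2]
tcp_rot: [[-0.88, -0.089, 0.466], [-0.074, 0.996, 0.05], [-0.468, 0.009, -0.884]]
force: [-1.8, -0.4, 0.2]
width: 43.8
grip_force: 0.0
```

```bash
python3 - <<'E'
from h import *
np.set_printoptions(precision=1,suppress=True)
s=manip.sense();print(s['q'],s['ee_pos'],s['width'])
c=shot('wrist','w1')
for q in('cover_0_handle','ledge','keeper','seam_0'):
  for r in manip.landmark_of('wrist',q)[:3]: print(q,r['conf'],r['location'],world(c,r['location'])@rackR())
handles('wrist',thr=300)
Q=rackR(); hA=Q@[524.5,-78.5,-182.8]
plan(hA+Q[:,2]*(45-18.7),toolR())
E
```

```text
[-13.3 -27.2   3.2 132.6   4.6  46.8  82.6] [437.3  14.5 215.2] 43.77680635463171
cover_0_handle 0.69 [357.5, 262.5] [ 516.7   -4.5 -166.2]
keeper 0.6 [282.6, 313.8] [ 580.5  -76.8 -196.4]
keeper 0.43 [2.6, 57.2] [ 339.7 -293.3 -192.2]
seam_0 0.91 [207.9, 247.2] [ 514.8 -150.8 -216.3]
seam_0 0.87 [380.7, 246.6] [ 514.2   21.2 -202.1]
seam_0 0.86 [332.9, 247.1] [ 513.6  -24.9 -202.6]
wrist [353. 261.] top 486 [ 521.4   -1.5 -166.8] lohi [[505.9, -6.5, -169.8], [538.4, 3.9, -165.1]]
wrist [276. 260.] top 366 [ 517.5  -74.7 -166.9] lohi [[505.5, -80.6, -169.9], [534.6, -70.0, -164.9]]
n 7 travel [-0.249, -0.262, 0.709] twist [-0.004, -0.052, -0.032]
```

View pics/w1.png

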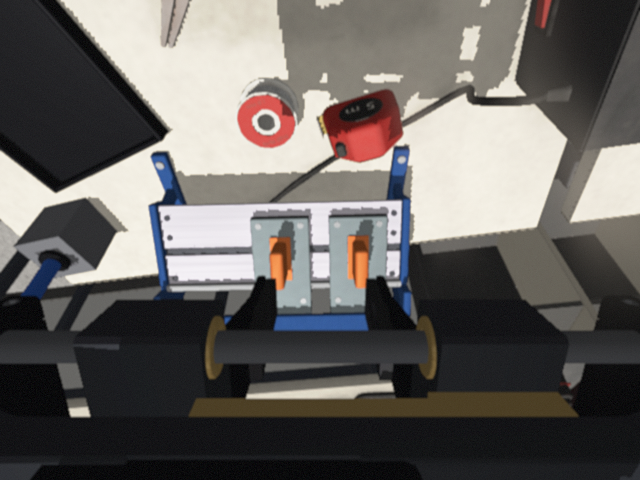

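The wrist view shows both covers hung with fins at (280,262) and (357,262), and the fingers clear. Approaching the slot-0 cover.

Call:
jog_arm([
  {"travel":[-0.249,-0.262,0.709],"twist":[-0.004,-0.052,-0.032]},
  {"travel":[-0.249,-0.262,0.709],"twist":[-0.004,-0.052,-0.032]},
  {"travel":[-0.249,-0.262,0.709],"twist":[-0.004,-0.052,-0.032]},
  {"travel":[-0.249,-0.262,0.709],"twist":[-0.004,-0.052,-0.032]},
  {"travel":[-0.249,-0.262,0.709],"twist":[-0.004,-0.052,-0.032]},
  {"travel":[-0.249,-0.262,0.709],"twist":[-0.004,-0.052,-0.032]},
  {"travel":[-0.249,-0.262,0.709],"twist":[-0.004,-0.052,-0.032]},
  {"travel":[0,0,0],"twist":[0,0,0]},
  {"travel":[0,0,0],"twist":[0,0,0]},
])

```text
time: 5.43
ee_pos: [537.6, -17.1, 125.7]
tcp_rot: [[-0.862, -0.114, 0.495], [-0.099, 0.993, 0.057], [-0.498, -0.0, -0.867]]
force: [-0.3, -0.0, 0.3]
width: 43.5
grip_force: 0.0
```

```bash
python3 - <<'E'
from h import *
np.set_printoptions(precision=1,suppress=True)
s=manip.sense();print(s['q'],np.array(s['ee_pos'])@rackR(),s['width'])
c=shot('wrist','w2');handles('wrist',thr=300)
Q=rackR(); hA=Q@[523.5,-77,-182.8]
plan(hA+Q[:,2]*(4-18.7),toolR(),n=4)
E
```

```text
[-16.5  -6.7  14.6 130.3  -1.8  26.5  96.3] [ 523.6  -78.8 -157.2] 43.53659534743444
wrist [324. 269.] top 1379 [ 520.9  -76.  -166.7] lohi [[505.8, -81.4, -169.4], [538.1, -70.6, -165.2]]
wrist [454. 267.] top 1091 [ 517.1   -2.6 -167.1] lohi [[506.0, -7.1, -170.9], [529.2, 3.1, -165.3]]
n 4 travel [0.01, 0.017, 0.413] twist [-0.0, -0.0, -0.001]
```

View pics/w2.png

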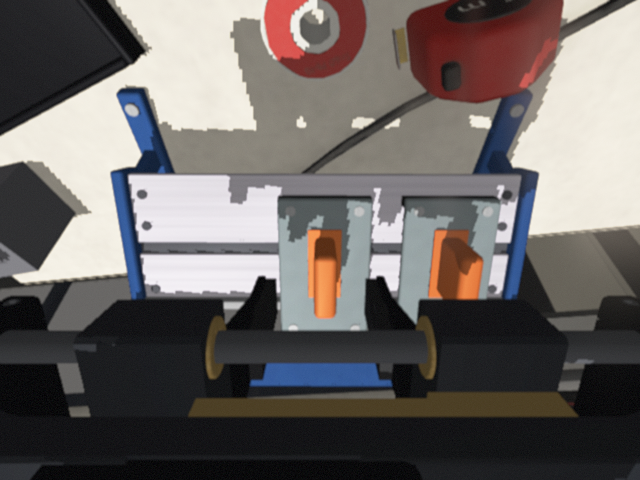

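The fin (324,272) sits centred between the fingers. Descend and grip.

Call:
jog_arm([
  {"travel":[0.01,0.02,0.413],"twist":[0,0,0]},
  {"travel":[0.01,0.02,0.413],"twist":[0,0,0]},
  {"travel":[0.01,0.02,0.413],"twist":[0,0,0]},
  {"travel":[0.01,0.02,0.413],"twist":[0,0,0]},
  {"travel":[0,0,0],"twist":[0,0,0]},
])

```text
time: 5.95
ee_pos: [557.2, -12.5, 89.8]
tcp_rot: [[-0.861, -0.115, 0.496], [-0.099, 0.993, 0.058], [-0.499, 0.0, -0.866]]
force: [-0.5, -0.4, -0.4]
width: 43.7
grip_force: 0.0
```

Call:
jog_arm([
  {"travel":[0,0,0],"twist":[0,0,0]},
  {"travel":[0,0,0],"twist":[0,0,0]},
  {"travel":[0,0,0],"twist":[0,0,0]},
  {"travel":[0,0,0],"twist":[0,0,0]},
  {"travel":[0,0,0],"twist":[0,0,0]},
  {"travel":[0,0,0],"twist":[0,0,0]},
], gripper=-1, force=40)

```text
time: 6.45
ee_pos: [557.6, -13.4, 90.7]
tcp_rot: [[-0.86, -0.114, 0.497], [-0.098, 0.994, 0.057], [-0.5, 0.0, -0.866]]
force: [-2.9, -0.1, 4.0]
width: 11.7
grip_force: 40.5
```

```bash
cat >> h.py <<'E'
def swing(hx,hz,deg=30,n=8,yaw=6.6):
    """rows to swing a held cover about ledge edge; hx,hz: TCP offset in slope frame rel. to handle centre"""
    # tool frame: x=-u,z=-n. pivot rel to TCP in tool frame:
    r=np.array([-(35-hx),0,-(-23-hz)])
    a=np.radians(deg/n)*np.array([0,-1,0])  # sign checked below
    dR=R.from_rotvec(a).as_matrix(); dp=r-dR@r
    print('swing n',n,'travel',(dp/25).round(3).tolist(),'twist',(np.degrees(a)/6).round(3).tolist())
    s=manip.sense(); R0=np.array(s['tcp_rot']); R1=R0@R.from_rotvec(a*n).as_matrix(); print('after: tool z',R1[:,2].round(3))
E
python3 - <<'E'
from h import *
np.set_printoptions(precision=1,suppress=True)
s=manip.sense();print(s['q'],np.array(s['ee_pos'])@rackR()-[523.5,-77,-182.8],s['width'],s['grip_force'])
d=np.array(s['ee_pos'])@rackR()-[523.5,-77,-182.8]
swing(0,d[2])
E
```

```text
[-17.5  -0.4  15.8 129.8  -6.5  20.7 100.3] [  0.2  -0.4 -14.8] 11.738375663183538 40.531380688771605
swing n 8 travel [0.018, 0.0, 0.092] twist [0.0, -0.625, 0.0]
after: tool z [ 0.9  0.1 -0.5]
```

Call:
jog_arm([
  {"travel":[-0.024,0,-0.091],"twist":[0,0.625,0]},
  {"travel":[-0.024,0,-0.091],"twist":[0,0.625,0]},
  {"travel":[-0.024,0,-0.091],"twist":[0,0.625,0]},
  {"travel":[-0.024,0,-0.091],"twist":[0,0.625,0]},
  {"travel":[-0.024,0,-0.091],"twist":[0,0.625,0]},
  {"travel":[-0.024,0,-0.091],"twist":[0,0.625,0]},
  {"travel":[-0.024,0,-0.091],"twist":[0,0.625,0]},
  {"travel":[-0.024,0,-0.091],"twist":[0,0.625,0]},
  {"travel":[0,0,0],"twist":[0,0,0]},
  {"travel":[0,0,0],"twist":[0,0,0]},
])

```text
time: 7.28
ee_pos: [559.5, -12.7, 109.9]
tcp_rot: [[-0.993, -0.114, 0.005], [-0.114, 0.993, 0.0], [-0.005, -0.0, -1.0]]
force: [8.4, 2.6, 1.4]
width: 11.8
grip_force: 40.0
```

```bash
python3 - <<'E'
from h import *
np.set_printoptions(precision=1,suppress=True)
s=manip.sense();print(s['q'],np.array(s['ee_pos'])@rackR()-[523.5,-77,-182.8],s['width'],s['grip_force'])
c=shot('scene');cv2.imwrite('pics/s1.png',cv2.resize(c['pixels'][150:300,250:450],(800,600),interpolation=cv2.INTER_CUBIC))
E
```

```text
[-17.7  16.   16.6 102.7  -5.2  61.8  97.4] [11.5  0.   0.8] 11.754824612985777 39.99785567633808
```

View pics/s1.png

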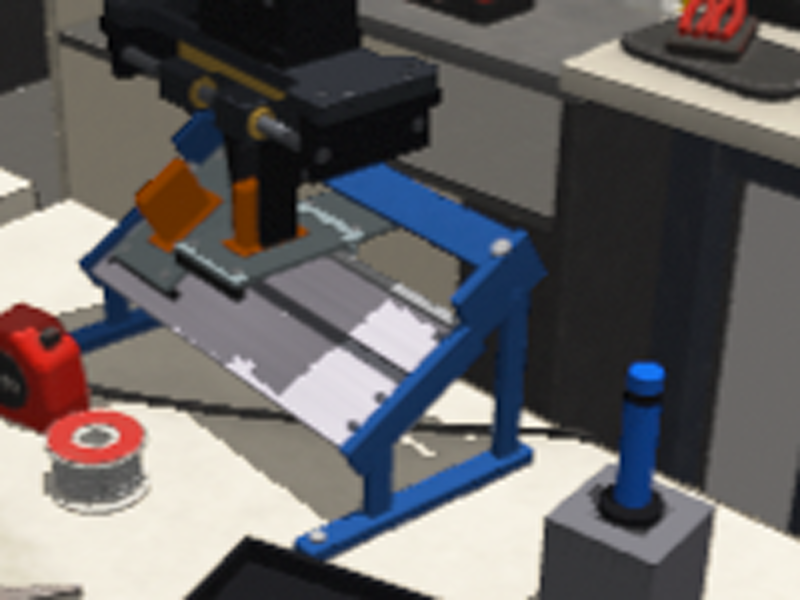

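The cover is level with its foot raised, and the head is under the strip. Raise 9.5 mm.

Call:
jog_arm([
  {"travel":[-0.015,0,-0.095],"twist":[0,0,0]},
  {"travel":[-0.015,0,-0.095],"twist":[0,0,0]},
  {"travel":[0,0,-0.095],"twist":[0,0,0]},
  {"travel":[0,0,-0.095],"twist":[0,0,0]},
  {"travel":[0,0,0],"twist":[0,0,0]},
  {"travel":[0,0,0],"twist":[0,0,0]},
])

```text
time: 7.83
ee_pos: [557.2, -13.5, 118.3]
tcp_rot: [[-0.994, -0.113, -0.001], [-0.113, 0.994, 0.0], [0.001, 0.0, -1.0]]
force: [-0.7, 0.4, -2.3]
width: 11.6
grip_force: 40.0
```

Call:
jog_arm([
  {"travel":[0.2,0,-0.01],"twist":[0,0,0]},
  {"travel":[0.2,0,-0.005],"twist":[0,0,0]},
  {"travel":[0.3,0,0],"twist":[0,0,0]},
  {"travel":[0.4,0,0],"twist":[0,0,0]},
  {"travel":[0.4,0,0],"twist":[0,0,0]},
  {"travel":[0.4,0,0],"twist":[0,0,0]},
  {"travel":[0.4,0,0],"twist":[0,0,0]},
  {"travel":[0.3,0,0],"twist":[0,0,0]},
  {"travel":[0,0,0],"twist":[0,0,0]},
])

```text
time: 8.58
ee_pos: [491.5, -21.1, 119.0]
tcp_rot: [[-0.994, -0.113, -0.0], [-0.113, 0.994, 0.0], [0.0, 0.0, -1.0]]
force: [0.6, 0.8, -1.5]
width: 11.8
grip_force: 40.0
```

```bash
cat >> h.py <<'E'
def tray(cam='top',save=None):
    c=shot(cam,save);P=cloud(c);ok=c['z_map']>0
    out=[]
    for r in manip.silhouettes(cam,'tray')[:1]:
        p=P[r['mask']&ok];p=p[(p[:,2]<28)&(p[:,2]>-5)]
        (cx,cy),(w,h),a=cv2.minAreaRect(p[:,:2].astype(np.float32))
        if w<h: a-=90
        print(cam,'tray',round(r['conf'],2),(round(cx,1),round(cy,1)),(round(w),round(h)),'long dir',round(a,1)); out.append((cx,cy,a))
    return c,out
def place(tx,ty,a,off,z,flip=False):
    """TCP pose to hold cover level; a: long-axis direction deg; off along long axis; cover x dir = a-90"""
    yaw=a-90+(180 if flip else 0); Q=rackR(yaw,0)
    L=np.array([np.cos(np.radians(a)),np.sin(np.radians(a)),0])
    return np.array([tx,ty,0])+L*off+Q[:,0]*-15.5+[0,0,z], toolR(yaw,0)
E
python3 - <<'E'
from h import *
s=manip.sense();print(np.array(s['q']).round(1),s['ee_pos'])
tray('scene');_,o=tray('top','t1')
p0=np.array(s['ee_pos']);R0=np.array(s['tcp_rot'])
up=p0+[0,0,60];P,T=place(*o[0],0,120);print(P)
plan(P,T,start=(up,R0))
E
```

```text
[-18.5   7.2  16.7 111.6  -2.4  61.6  95.8] [491.51999636 -21.05876185 118.95656149]
scene tray 0.69 (426.5, -239.2) (251, 163) long dir 30.3
top tray 0.62 (420.6, -252.2) (233, 155) long dir 30.6
[ 412.69317661 -238.89703447  120.        ]
n 12 travel [-0.054, -0.814, 0.196] twist [0.0, -0.0, 0.915]
```

View pics/t1.png

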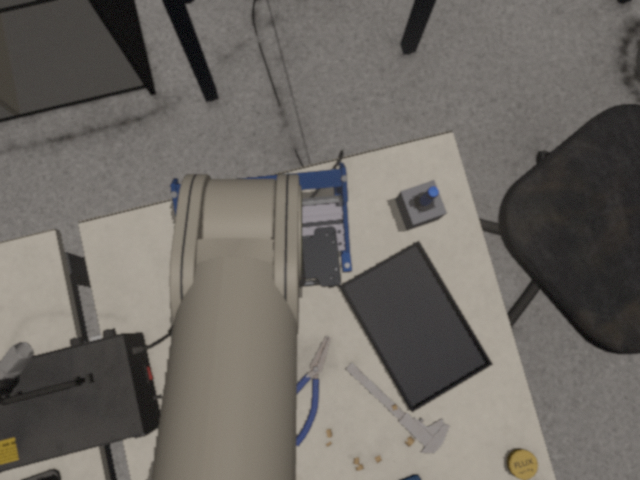

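The tray has not moved. I'll lift and carry the first cover to the tray's lower half.

```bash
python3 - <<'E'
from h import *
s=manip.sense();p0=np.array(s['ee_pos']);R0=np.array(s['tcp_rot'])
up=p0+[0,0,50];P,T=place(420.6,-252.2,30.6,-40,70);print(P)
plan(P,T,start=(up,R0),n=16)
E
```

```text
[ 378.28017698 -259.22015521   70.        ]
n 16 travel [0.017, -0.7, 0.247] twist [0.0, 0.0, 0.687]
```

Call:
jog_arm([
  {"travel":[0,0,-0.5],"twist":[0,0,0]},
  {"travel":[0,0,-0.5],"twist":[0,0,0]},
  {"travel":[0,0,-0.5],"twist":[0,0,0]},
  {"travel":[0,0,-0.5],"twist":[0,0,0]},
  {"travel":[0.017,-0.7,0.247],"twist":[0,0,0.687]},
  {"travel":[0.017,-0.7,0.247],"twist":[0,0,0.687]},
  {"travel":[0.017,-0.7,0.247],"twist":[0,0,0.687]},
  {"travel":[0.017,-0.7,0.247],"twist":[0,0,0.687]},
  {"travel":[0.017,-0.7,0.247],"twist":[0,0,0.687]},
  {"travel":[0.017,-0.7,0.247],"twist":[0,0,0.687]},
  {"travel":[0.017,-0.7,0.247],"twist":[0,0,0.687]},
  {"travel":[0.017,-0.7,0.247],"twist":[0,0,0.687]},
])

```text
time: 9.78
ee_pos: [471.0, -158.0, 119.1]
tcp_rot: [[-0.894, 0.449, 0.0], [0.449, 0.894, -0.0], [-0.0, -0.0, -1.0]]
force: [0.1, -0.1, -1.3]
width: 11.9
grip_force: 40.0
```

Call:
jog_arm([
  {"travel":[0.017,-0.7,0.247],"twist":[0,0,0.687]},
  {"travel":[0.017,-0.7,0.247],"twist":[0,0,0.687]},
  {"travel":[0.017,-0.7,0.247],"twist":[0,0,0.687]},
  {"travel":[0.017,-0.7,0.247],"twist":[0,0,0.687]},
  {"travel":[0.017,-0.7,0.247],"twist":[0,0,0.687]},
  {"travel":[0.017,-0.7,0.247],"twist":[0,0,0.687]},
  {"travel":[0.017,-0.7,0.247],"twist":[0,0,0.687]},
  {"travel":[0.017,-0.7,0.247],"twist":[0,0,0.687]},
  {"travel":[0,0,0],"twist":[0,0,0]},
  {"travel":[0,0,0],"twist":[0,0,0]},
])

```text
time: 10.62
ee_pos: [377.5, -259.8, 69.9]
tcp_rot: [[-0.508, 0.861, -0.0], [0.861, 0.508, -0.0], [0.0, -0.0, -1.0]]
force: [1.0, 0.5, -0.7]
width: 11.9
grip_force: 40.0
```

```bash
python3 - <<'E'
from h import *
s=manip.sense();print(np.array(s['q']).round(1),s['ee_pos'])
c=shot('scene');cv2.imwrite('pics/s2.png',cv2.resize(c['pixels'][200:425,200:500],(800,600),interpolation=cv2.INTER_CUBIC))
P,T=place(420.6,-252.2,30.6,-40,21.5);print(P); plan(P,T,n=6)
E
```

```text
[ -3.4   7.1  34.4 119.6  -4.9  54.7  64. ] [ 377.49125147 -259.84688665   69.90354374]
[ 378.28017698 -259.22015521   21.5       ]
n 6 travel [0.001, 0.0, 0.325] twist [0.0, 0.001, 0.001]
```

View pics/s2.png

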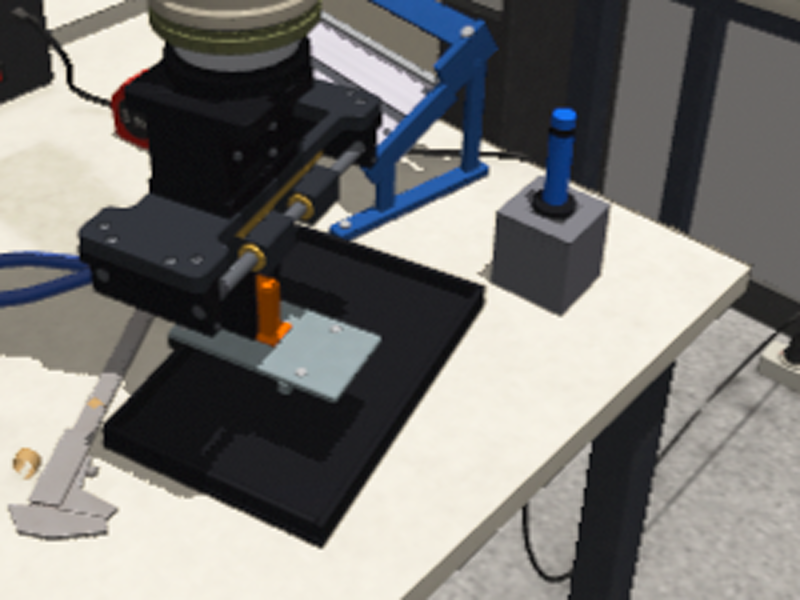

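The cover is held level over the tray, aligned. Lower it.

Call:
jog_arm([
  {"travel":[0,0,0.325],"twist":[0,0,0]},
  {"travel":[0,0,0.325],"twist":[0,0,0]},
  {"travel":[0,0,0.325],"twist":[0,0,0]},
  {"travel":[0,0,0.325],"twist":[0,0,0]},
  {"travel":[0,0,0.325],"twist":[0,0,0]},
  {"travel":[0,0,0.25],"twist":[0,0,0]},
  {"travel":[0,0,0.06],"twist":[0,0,0]},
  {"travel":[0,0,0],"twist":[0,0,0]},
  {"travel":[0,0,0],"twist":[0,0,0]},
])

```text
time: 11.42
ee_pos: [377.9, -259.5, 21.7]
tcp_rot: [[-0.508, 0.861, 0.0], [0.861, 0.508, -0.0], [-0.0, -0.0, -1.0]]
force: [0.5, 0.7, -2.4]
width: 11.5
grip_force: 40.0
```

Call:
jog_arm([
  {"travel":[0,0,0.03],"twist":[0,0,0]},
  {"travel":[0,0,0.02],"twist":[0,0,0]},
  {"travel":[0,0,0],"twist":[0,0,0]},
])

```text
time: 11.67
ee_pos: [378.0, -259.4, 20.6]
tcp_rot: [[-0.509, 0.861, 0.001], [0.861, 0.509, 0.0], [-0.0, 0.0, -1.0]]
force: [-0.2, 0.7, -2.9]
width: 11.7
grip_force: 40.0
```

Call:
jog_arm([
  {"travel":[0,0,0.015],"twist":[0,0,0]},
  {"travel":[0,0,0],"twist":[0,0,0]},
])

```text
time: 11.83
ee_pos: [378.0, -259.4, 20.3]
tcp_rot: [[-0.509, 0.861, 0.0], [0.861, 0.509, 0.0], [-0.0, 0.0, -1.0]]
force: [-0.5, 0.4, 0.7]
width: 11.8
grip_force: 40.0
```

Call:
jog_arm([
  {"travel":[0,0,0],"twist":[0,0,0]},
  {"travel":[0,0,0],"twist":[0,0,0]},
  {"travel":[0,0,0],"twist":[0,0,0]},
  {"travel":[0,0,0],"twist":[0,0,0]},
  {"travel":[0,0,0],"twist":[0,0,0]},
  {"travel":[0,0,-0.2],"twist":[0,0,0]},
  {"travel":[0,0,-0.8],"twist":[0,0,0]},
  {"travel":[0,0,-1],"twist":[0,0,0]},
  {"travel":[0,0,-1],"twist":[0,0,0]},
  {"travel":[0,0,-1],"twist":[0,0,0]},
  {"travel":[0,0,-1],"twist":[0,0,0]},
  {"travel":[0,0,-1],"twist":[0,0,0]},
], gripper=0)

```text
time: 12.83
ee_pos: [377.5, -259.4, 171.7]
tcp_rot: [[-0.508, 0.861, 0.0], [0.861, 0.508, -0.0], [-0.0, 0.0, -1.0]]
force: [0.5, 0.1, -0.3]
width: 44.0
grip_force: 0.0
```

```bash
python3 - <<'E'
from h import *
s=manip.sense();print(np.array(s['q']).round(1),s['ee_pos'],s['width'])
for cam in('scene','wrist'):
    c=shot(cam);P=cloud(c);H,S,V=hsv(c);ok=c['z_map']>0
    m=ok&np.all((P>[280,-380,8])&(P<[500,-150,90]),-1)&(H>5)&(H<20)&(S>150);p=P[m]; print(cam,len(p),np.percentile(p,[3,50,97],axis=0).round(1).tolist())
    m=ok&np.all((P>[280,-380,8])&(P<[500,-150,35]),-1)&(V>90)&(S<60);p=P[m];print('plate',len(p))
    if len(p)>50:
        A=np.c_[p[:,:2],np.ones(len(p))];k=np.linalg.lstsq(A,p[:,2],rcond=None)[0];print('plane',k.round(3),p.mean(0).round(1),cv2.minAreaRect(p[:,:2].astype(np.float32)))
Q=rackR(); hB=Q@[523.5,-3,-182.8]; 
a=plan(hB+Q[:,2]*(70-18.7)+[-20,0,30],toolR(),n=24)
plan(hB+Q[:,2]*(45-18.7),toolR(),n=3,start=a)
E
```

```text
[ -5.5  -1.8  34.2 113.3   1.1  68.1  58.8] [ 377.49203252 -259.4368451   171.70326547] 44.02004452772639
scene 518 [[364.0, -278.9, 18.1], [375.1, -266.0, 37.1], [388.8, -248.4, 53.7]]
plate 1307
plane [ 1.0000e-03 -1.0000e-03  1.6231e+01] [ 387.6 -286.9   17. ] ((395.1724548339844, -254.46351623535156), (186.36524963378906, 138.85482788085938), 27.978811264038086)
wrist 994 [[363.9, -272.5, 16.5], [375.5, -254.0, 50.0], [390.4, -240.3, 52.5]]
plate 5829
plane [-4.0000e-03 -3.0000e-03  1.6107e+01] [ 385.8 -273.1   15.6] ((420.6567687988281, -247.391845703125), (225.9379425048828, 147.54412841796875), 30.378427505493164)
n 24 travel [0.084, 0.589, 0.005] twist [-0.119, -0.182, -0.448]
n 3 travel [-0.029, -0.031, 0.812] twist [0.0, 0.0, 0.0]
```

Call:
jog_arm([
  {"travel":[0.084,0.589,0.005],"twist":[-0.119,-0.182,-0.448]},
  {"travel":[0.084,0.589,0.005],"twist":[-0.119,-0.182,-0.448]},
  {"travel":[0.084,0.589,0.005],"twist":[-0.119,-0.182,-0.448]},
  {"travel":[0.084,0.589,0.005],"twist":[-0.119,-0.182,-0.448]},
  {"travel":[0.084,0.589,0.005],"twist":[-0.119,-0.182,-0.448]},
  {"travel":[0.084,0.589,0.005],"twist":[-0.119,-0.182,-0.448]},
  {"travel":[0.084,0.589,0.005],"twist":[-0.119,-0.182,-0.448]},
  {"travel":[0.084,0.589,0.005],"twist":[-0.119,-0.182,-0.448]},
  {"travel":[0.084,0.589,0.005],"twist":[-0.119,-0.182,-0.448]},
  {"travel":[0.084,0.589,0.005],"twist":[-0.119,-0.182,-0.448]},
  {"travel":[0.084,0.589,0.005],"twist":[-0.119,-0.182,-0.448]},
  {"travel":[0.084,0.589,0.005],"twist":[-0.119,-0.182,-0.448]},
])

```text
time: 13.93
ee_pos: [482.8, -116.2, 174.3]
tcp_rot: [[-0.859, 0.439, 0.265], [0.443, 0.895, -0.046], [-0.257, 0.078, -0.963]]
force: [1.0, -0.3, -0.2]
width: 43.6
grip_force: 0.0
```

Call:
jog_arm([
  {"travel":[0.084,0.589,0.005],"twist":[-0.119,-0.182,-0.448]},
  {"travel":[0.084,0.589,0.005],"twist":[-0.119,-0.182,-0.448]},
  {"travel":[0.084,0.589,0.005],"twist":[-0.119,-0.182,-0.448]},
  {"travel":[0.084,0.589,0.005],"twist":[-0.119,-0.182,-0.448]},
  {"travel":[0.084,0.589,0.005],"twist":[-0.119,-0.182,-0.448]},
  {"travel":[0.084,0.589,0.005],"twist":[-0.119,-0.182,-0.448]},
  {"travel":[0.084,0.589,0.005],"twist":[-0.119,-0.182,-0.448]},
  {"travel":[0.084,0.589,0.005],"twist":[-0.119,-0.182,-0.448]},
  {"travel":[0.084,0.589,0.005],"twist":[-0.119,-0.182,-0.448]},
  {"travel":[0.084,0.589,0.005],"twist":[-0.119,-0.182,-0.448]},
  {"travel":[0.084,0.589,0.005],"twist":[-0.119,-0.182,-0.448]},
  {"travel":[0.084,0.589,0.005],"twist":[-0.119,-0.182,-0.448]},
])

```text
time: 14.93
ee_pos: [493.7, 59.5, 173.1]
tcp_rot: [[-0.862, -0.121, 0.493], [-0.105, 0.993, 0.06], [-0.496, 0.0, -0.868]]
force: [-0.2, 0.2, 0.1]
width: 43.6
grip_force: 0.0
```

Call:
jog_arm([
  {"travel":[0,0,0],"twist":[0,0,0]},
  {"travel":[0,0,0],"twist":[0,0,0]},
])

```text
time: 15.1
ee_pos: [493.6, 58.6, 173.0]
tcp_rot: [[-0.863, -0.118, 0.491], [-0.102, 0.993, 0.059], [-0.495, 0.001, -0.869]]
force: [0.0, 0.4, 0.2]
width: 43.3
grip_force: 0.0
```

```bash
python3 - <<'E'
from h import *
s=manip.sense();print(np.array(s['q']).round(1),s['ee_pos'],s['width'])
handles('wrist',thr=300)
Q=rackR(); hB=Q@[523.5,-2.7,-182.8]; 
a=plan(hB+Q[:,2]*(45-18.7),toolR(),n=4)
plan(hB+Q[:,2]*(4-18.7),toolR(),n=4,start=a)
E
```

```text
[-25.9 -17.    9.6 131.8  12.4  36.2  72.5] [493.59122298  58.64881104 173.0364101 ] 43.28941105150756
wrist [316. 247.] top 843 [ 521.4   -1.  -166.8] lohi [[506.0, -6.8, -169.3], [538.1, 4.6, -165.3]]
n 4 travel [-0.064, -0.037, 0.578] twist [0.004, -0.015, 0.001]
n 4 travel [-0.0, -0.0, 0.41] twist [0.0, 0.0, 0.0]
```

Call:
jog_arm([
  {"travel":[-0.064,-0.037,0.578],"twist":[0.004,-0.015,0.001]},
  {"travel":[-0.064,-0.037,0.578],"twist":[0.004,-0.015,0.001]},
  {"travel":[-0.064,-0.037,0.578],"twist":[0.004,-0.015,0.001]},
  {"travel":[-0.064,-0.037,0.578],"twist":[0.004,-0.015,0.001]},
  {"travel":[0,0,0.41],"twist":[0,0,0]},
  {"travel":[0,0,0.41],"twist":[0,0,0]},
  {"travel":[0,0,0.41],"twist":[0,0,0]},
  {"travel":[0,0,0.41],"twist":[0,0,0]},
  {"travel":[0,0,0],"twist":[0,0,0]},
  {"travel":[0,0,0],"twist":[0,0,0]},
])

```text
time: 15.98
ee_pos: [548.8, 60.0, 90.4]
tcp_rot: [[-0.861, -0.113, 0.496], [-0.098, 0.994, 0.056], [-0.499, -0.0, -0.867]]
force: [-1.1, -0.2, 0.7]
width: 43.4
grip_force: 0.0
```

```bash
python3 - <<'E'
from h import *
s=manip.sense();print(np.array(s['q']).round(1),(np.array(s['ee_pos'])@rackR()-[523.5,-2.4,-182.8]).round(1),s['width'],s['force'])
E
```

```text
[-26.4  -1.3  13.3 130.7  10.   21.1  75.1] [ -0.2  -1.1 -15. ] 43.401780493890016 [-1.06272263 -0.15587172  0.65378183]
```

Same offsets as the first cover; grip and swing with the same rows.

Call:
jog_arm([
  {"travel":[0,0.03,0],"twist":[0,0,0]},
  {"travel":[0,0,0],"twist":[0,0,0]},
  {"travel":[0,0,0],"twist":[0,0,0]},
  {"travel":[0,0,0],"twist":[0,0,0]},
  {"travel":[0,0,0],"twist":[0,0,0]},
  {"travel":[0,0,0],"twist":[0,0,0]},
  {"travel":[0,0,0],"twist":[0,0,0]},
], gripper=-1, force=40)

```text
time: 16.57
ee_pos: [548.8, 61.5, 90.9]
tcp_rot: [[-0.86, -0.115, 0.497], [-0.099, 0.993, 0.058], [-0.5, 0.0, -0.866]]
force: [-3.4, 0.3, 4.2]
width: 11.3
grip_force: 40.0
```

Call:
jog_arm([
  {"travel":[-0.028,0,-0.091],"twist":[0,0.625,0]},
  {"travel":[-0.028,0,-0.091],"twist":[0,0.625,0]},
  {"travel":[-0.028,0,-0.091],"twist":[0,0.625,0]},
  {"travel":[-0.028,0,-0.091],"twist":[0,0.625,0]},
  {"travel":[-0.028,0,-0.091],"twist":[0,0.625,0]},
  {"travel":[-0.028,0,-0.091],"twist":[0,0.625,0]},
  {"travel":[-0.028,0,-0.091],"twist":[0,0.625,0]},
  {"travel":[-0.028,0,-0.091],"twist":[0,0.625,0]},
  {"travel":[0,0,0],"twist":[0,0,0]},
  {"travel":[0,0,0],"twist":[0,0,0]},
])

```text
time: 17.4
ee_pos: [551.0, 62.1, 110.1]
tcp_rot: [[-0.993, -0.115, 0.004], [-0.115, 0.993, 0.001], [-0.004, 0.0, -1.0]]
force: [7.4, 2.1, 0.2]
width: 11.8
grip_force: 40.0
```

```bash
python3 - <<'E'
from h import *
s=manip.sense();print(np.array(s['q']).round(1),(np.array(s['ee_pos'])@rackR(6.6,0)).round(1),s['width'],s['grip_force'])
E
```

```text
[-24.5  15.3  15.4 103.3  -4.6  61.7  89.2] [554.5  -1.7 110.1] 11.770851107300771 39.998509995639324
```

Call:
jog_arm([
  {"travel":[-0.015,0,-0.095],"twist":[0,0,0]},
  {"travel":[-0.01,0,-0.095],"twist":[0,0,0]},
  {"travel":[0,0,-0.095],"twist":[0,0,0]},
  {"travel":[0,0,-0.095],"twist":[0,0,0]},
  {"travel":[0,0,0],"twist":[0,0,0]},
  {"travel":[0,0,0],"twist":[0,0,0]},
])

```text
time: 17.9
ee_pos: [549.0, 61.4, 119.0]
tcp_rot: [[-0.993, -0.115, -0.0], [-0.115, 0.993, 0.0], [0.0, 0.0, -1.0]]
force: [-0.3, 0.7, -2.9]
width: 12.0
grip_force: 40.0
```

```bash
python3 - <<'E'
from h import *
s=manip.sense();print((np.array(s['ee_pos'])@rackR(6.6,0)).round(1),s['width'],s['force'])
E
```

```text
[552.4  -2.1 119. ] 12.00861530683211 [-0.25326289  0.68868088 -2.91805447]
```

Same as the first (z 119, 9.5 mm raise). Draw out and lift.

Call:
jog_arm([
  {"travel":[0.2,0,0],"twist":[0,0,0]},
  {"travel":[0.2,0,0],"twist":[0,0,0]},
  {"travel":[0.3,0,0],"twist":[0,0,0]},
  {"travel":[0.4,0,0],"twist":[0,0,0]},
  {"travel":[0.4,0,0],"twist":[0,0,0]},
  {"travel":[0.4,0,0],"twist":[0,0,0]},
  {"travel":[0.4,0,0],"twist":[0,0,0]},
  {"travel":[0.3,0,0],"twist":[0,0,0]},
  {"travel":[0,0,-0.6],"twist":[0,0,0]},
  {"travel":[0,0,-0.7],"twist":[0,0,0]},
  {"travel":[0,0,-0.7],"twist":[0,0,0]},
  {"travel":[0,0,0],"twist":[0,0,0]},
])

```text
time: 18.9
ee_pos: [486.2, 54.3, 172.3]
tcp_rot: [[-0.993, -0.115, 0.005], [-0.115, 0.993, 0.002], [-0.005, 0.001, -1.0]]
force: [0.8, 1.0, -1.2]
width: 11.5
grip_force: 40.0
```

```bash
python3 - <<'E'
from h import *
np.set_printoptions(suppress=True)
s=manip.sense();print(np.array(s['q']).round(1),s['ee_pos'],s['width'],s['grip_force'])
_,o=tray('top')
c=shot('scene');P=cloud(c);H,S,V=hsv(c)
m=(c['z_map']>0)&np.all((P>[280,-420,8])&(P<[500,-120,90]),-1)&(H>5)&(H<20)&(S>150);p=P[m]; print(len(p),np.percentile(p,[3,50,97],axis=0).round(1).tolist())
P,T=place(420.6,-252.2,30.6,40,70);print(P)
a=plan(P,T,n=22)
E
```

```text
[-26.2   3.3  15.1 108.6  -1.   67.9  85.8] [486.16254801  54.32784962 172.28300885] 11.501495270160493 39.996026465669274
top tray 0.71 (420.6, -251.8) (232, 154) long dir 30.4
511 [[364.3, -278.9, 18.3], [375.1, -266.5, 37.3], [389.3, -248.9, 53.7]]
[ 447.13953914 -218.49684195   70.        ]
n 22 travel [-0.156, -0.505, 0.179] twist [-0.0, -0.0, 0.5]
```

Call:
jog_arm([
  {"travel":[-0.156,-0.505,0],"twist":[0,0,0.5]},
  {"travel":[-0.156,-0.505,0],"twist":[0,0,0.5]},
  {"travel":[-0.156,-0.505,0],"twist":[0,0,0.5]},
  {"travel":[-0.156,-0.505,0],"twist":[0,0,0.5]},
  {"travel":[-0.156,-0.505,0],"twist":[0,0,0.5]},
  {"travel":[-0.156,-0.505,0],"twist":[0,0,0.5]},
  {"travel":[-0.156,-0.505,0],"twist":[0,0,0.5]},
  {"travel":[-0.156,-0.505,0],"twist":[0,0,0.5]},
  {"travel":[-0.156,-0.505,0],"twist":[0,0,0.5]},
  {"travel":[-0.156,-0.505,0],"twist":[0,0,0.5]},
  {"travel":[-0.156,-0.505,0],"twist":[0,0,0.5]},
  {"travel":[-0.156,-0.505,0],"twist":[0,0,0.5]},
])

```text
time: 20.05
ee_pos: [504.3, -102.0, 169.0]
tcp_rot: [[-0.868, 0.496, 0.0], [0.496, 0.868, 0.0], [0.0, 0.0, -1.0]]
force: [0.3, 0.7, -2.7]
width: 11.5
grip_force: 40.0
```

Call:
jog_arm([
  {"travel":[-0.156,-0.505,0],"twist":[0,0,0.5]},
  {"travel":[-0.156,-0.505,0],"twist":[0,0,0.5]},
  {"travel":[-0.156,-0.505,0.49],"twist":[0,0,0.5]},
  {"travel":[-0.156,-0.505,0.49],"twist":[0,0,0.5]},
  {"travel":[-0.156,-0.505,0.49],"twist":[0,0,0.5]},
  {"travel":[-0.156,-0.505,0.49],"twist":[0,0,0.5]},
  {"travel":[-0.156,-0.505,0.49],"twist":[0,0,0.5]},
  {"travel":[-0.156,-0.505,0.49],"twist":[0,0,0.5]},
  {"travel":[-0.156,-0.505,0.49],"twist":[0,0,0.5]},
  {"travel":[-0.156,-0.505,0.49],"twist":[0,0,0.5]},
  {"travel":[0,0,0],"twist":[0,0,0]},
  {"travel":[0,0,0],"twist":[0,0,0]},
])

```text
time: 21.05
ee_pos: [447.1, -218.9, 70.9]
tcp_rot: [[-0.507, 0.862, -0.001], [0.862, 0.507, 0.0], [0.001, -0.001, -1.0]]
force: [0.8, 0.3, -2.0]
width: 11.6
grip_force: 40.0
```

```bash
python3 - <<'E'
from h import *
s=manip.sense();print(np.array(s['q']).round(1),s['ee_pos'],s['width'])
c,_=tray('scene');cv2.imwrite('pics/s3.png',cv2.resize(c['pixels'][200:425,200:500],(800,600),interpolation=cv2.INTER_CUBIC))
P,T=place(420.6,-252.2,30.6,40,20.5); plan(P,T,n=6)
E
```

```text
[ -8.8  12.6  32.8 114.   -8.2  55.8  58.6] [ 447.11760741 -218.8518441    70.90790743] 11.626492615154984
scene tray 0.75 (429.7, -244.9) (249, 149) long dir 30.3
n 6 travel [0.002, -0.01, 0.342] twist [0.002, 0.001, 0.001]
```

View pics/s3.png

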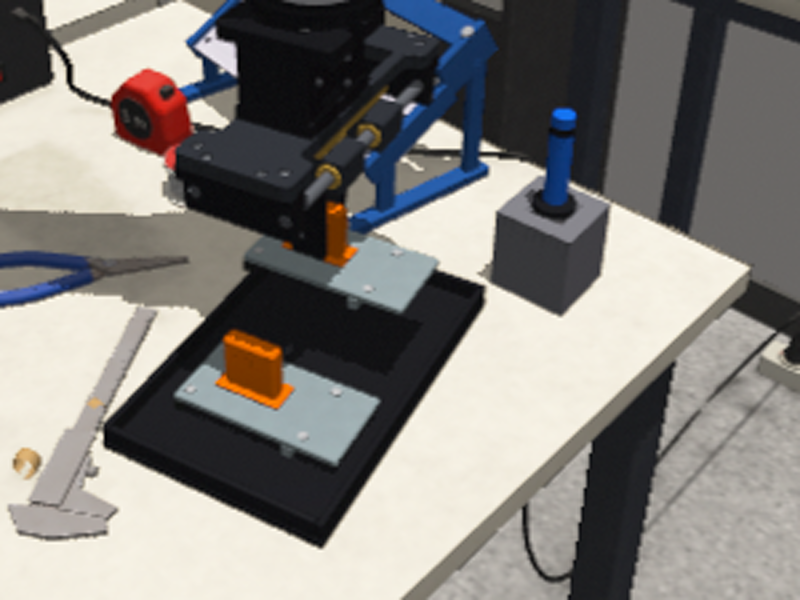

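The first cover lies flat in the near half, and the second hovers over the far half. Lower and release.

Call:
jog_arm([
  {"travel":[0,0,0.34],"twist":[0,0,0]},
  {"travel":[0,0,0.34],"twist":[0,0,0]},
  {"travel":[0,0,0.34],"twist":[0,0,0]},
  {"travel":[0,0,0.34],"twist":[0,0,0]},
  {"travel":[0,0,0.34],"twist":[0,0,0]},
  {"travel":[0,0,0.26],"twist":[0,0,0]},
  {"travel":[0,0,0.05],"twist":[0,0,0]},
  {"travel":[0,0,0.015],"twist":[0,0,0]},
  {"travel":[0,0,0],"twist":[0,0,0]},
])

```text
time: 21.9
ee_pos: [447.3, -218.2, 20.3]
tcp_rot: [[-0.509, 0.861, -0.001], [0.861, 0.509, 0.001], [0.001, -0.001, -1.0]]
force: [-4.3, 2.4, 8.0]
width: 11.8
grip_force: 40.0
```

Call:
jog_arm([
  {"travel":[0,0,0],"twist":[0,0,0]},
  {"travel":[0,0,0],"twist":[0,0,0]},
  {"travel":[0,0,0],"twist":[0,0,0]},
  {"travel":[0,0,0],"twist":[0,0,0]},
  {"travel":[0,0,0],"twist":[0,0,0]},
  {"travel":[0,0,-0.2],"twist":[0,0,0]},
  {"travel":[0,0,-0.8],"twist":[0,0,0]},
  {"travel":[0,0,-1],"twist":[0,0,0]},
  {"travel":[0,0,-1],"twist":[0,0,0]},
  {"travel":[0,0,-1],"twist":[0,0,0]},
  {"travel":[0,0,-1],"twist":[0,0,0]},
  {"travel":[0,0,-1],"twist":[0,0,0]},
], gripper=0)

```text
time: 22.9
ee_pos: [447.5, -218.5, 172.1]
tcp_rot: [[-0.508, 0.861, 0.0], [0.861, 0.508, 0.0], [-0.0, 0.0, -1.0]]
force: [1.6, -0.2, -0.4]
width: 43.3
grip_force: 0.0
```

Call:
jog_arm([
  {"travel":[0,0,-1],"twist":[0,0,0]},
  {"travel":[0,0,-1],"twist":[0,0,0]},
  {"travel":[0,0,0],"twist":[0,0,0]},
])

```text
time: 23.15
ee_pos: [449.6, -219.3, 225.4]
tcp_rot: [[-0.508, 0.861, 0.007], [0.861, 0.508, -0.001], [-0.005, 0.005, -1.0]]
force: [0.4, 0.3, -0.2]
width: 43.4
grip_force: 0.0
```

```bash
python3 - <<'E'
from h import *
s=manip.sense();print(np.array(s['q']).round(1),s['ee_pos'],s['width'])
c=shot('scene');P=cloud(c);H,S,V=hsv(c)
for box in ([280,-420,8],[500,-120,90]),:
  m=((c['z_map']>0)&np.all((P>box[0])&(P<box[1]),-1)&(H>5)&(H<20)&(S>150)).astype(np.uint8);n,l,st,ce=cv2.connectedComponentsWithStats(m)
  for i in range(1,n):
    if st[i,4]>40: p=P[l==i];print('handle',np.percentile(p,[3,50,97],axis=0).round(1).tolist())
c=shot('top','t2');P=cloud(c);H,S,V=hsv(c);Q=P@rackR()
cv2.imwrite('pics/t2r.png',cv2.resize(c['pixels'][160:290,160:360],(800,520),interpolation=cv2.INTER_CUBIC))
for q in('seam_0','seam_8','seam_4'):
  for r in manip.landmark_of('top',q)[:10]: print(q,round(r['conf'],2),np.round(r['location'],1),(world(c,r['location'])@rackR()).round(1))
plan([607,-257,190],toolR(-20,0),n=12)
E
```

```text
[-11.8   1.8  33.7 103.8  -1.2  74.3  52.8] [ 449.63136893 -219.34028467  225.39928801] 43.39489287313921
handle [[433.9, -238.2, 18.0], [444.6, -224.9, 36.5], [457.4, -207.3, 53.6]]
handle [[364.4, -278.8, 18.1], [375.3, -266.4, 36.9], [389.2, -248.5, 53.8]]
seam_0 0.91 [295.3 226.3] [ 517.2 -122.7 -213.4]
seam_0 0.83 [215.6 233.6] [ 518.2   -2.1 -213.4]
seam_0 0.83 [310.2 223. ] [ 519.4 -145.7 -215.1]
seam_0 0.8 [262.  227.6] [ 520.8  -72.6 -212.4]
seam_0 0.79 [233.7 230.8] [ 519.2  -29.5 -214.9]
seam_0 0.7 [281.9 226.5] [ 518.6 -102.5 -214.3]
seam_0 0.62 [245.5 227.3] [ 524.3  -48.2 -211.1]
seam_0 0.6 [327.1 224.6] [ 514.8 -171.  -213.2]
seam_8 0.91 [295.3 226.3] [ 517.2 -122.7 -213.4]
seam_8 0.83 [215.6 233.6] [ 518.2   -2.1 -213.4]
seam_8 0.83 [310.2 223. ] [ 519.4 -145.7 -215.1]
seam_8 0.8 [262.  227.6] [ 520.8  -72.6 -212.4]
seam_8 0.79 [233.7 230.8] [ 519.2  -29.5 -214.9]
seam_8 0.7 [281.9 226.5] [ 518.6 -102.5 -214.3]
seam_8 0.62 [245.5 227.3] [ 524.3  -48.2 -211.1]
seam_8 0.6 [327.1 224.6] [ 514.8 -171.  -213.2]
seam_4 0.91 [295.3 226.3] [ 517.2 -122.7 -213.4]
seam_4 0.83 [215.6 233.6] [ 518.2   -2.1 -213.4]
seam_4 0.83 [310.2 223. ] [ 519.4 -145.7 -215.1]
seam_4 0.8 [262.  227.6] [ 520.8  -72.6 -212.4]
seam_4 0.79 [233.7 230.8] [ 519.2  -29.5 -214.9]
seam_4 0.7 [281.9 226.5] [ 518.6 -102.5 -214.3]
seam_4 0.62 [245.5 227.3] [ 524.3  -48.2 -211.1]
seam_4 0.6 [327.1 224.6] [ 514.8 -171.  -213.2]
n 12 travel [-0.495, 0.26, 0.098] twist [-0.001, -0.001, -0.547]
```

View pics/t2r.png

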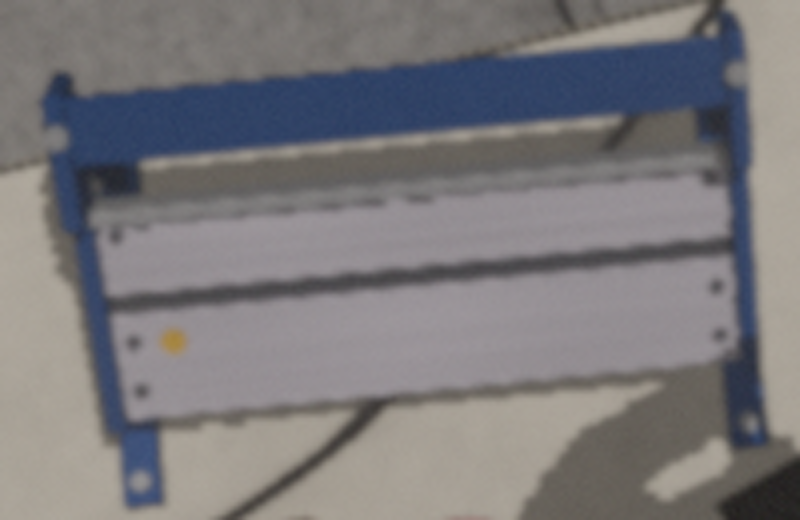

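```bash
cat >> h.py <<'E'
def groove(cam,n0=-212.8,box=(495,545,-165,10)):
    c=shot(cam);K=np.array(c['intrinsics']);Rr=rackR();C=np.array(c['xyz']);O=np.array(c['orientation'])
    g=cv2.cvtColor(c['pixels'],cv2.COLOR_BGR2GRAY)
    us=np.arange(*box[:2],0.5);ys=np.arange(*box[2:],1.0);U,Y=np.meshgrid(us,ys)
    W=np.stack([U,Y,np.full_like(U,n0)],-1)@Rr.T; L=(W-C)@O
    px=K[0,2]+K[0,0]*L[...,0]/-L[...,2]; py=K[1,2]-K[1,1]*L[...,1]/-L[...,2]
    im=cv2.remap(g,px.astype(np.float32),py.astype(np.float32),cv2.INTER_LINEAR)
    for a,b in((-165,-120),(-120,-80),(-80,-40),(-40,10)):
        pr=np.median(im[(ys>=a)&(ys<b)],0); base=np.median(pr);w=np.clip(base-pr-0.3*(base-pr.min()),0,None)
        k=np.argmin(pr); sel=abs(us-us[k])<9; print(cam,(a,b),'groove u',round((w*us)[sel].sum()/w[sel].sum(),1),'depth',base-pr.min())
    rgb=c['pixels'];im3=cv2.remap(rgb,px.astype(np.float32),py.astype(np.float32),cv2.INTER_LINEAR)
E
python3 - <<'E'
from h import *
groove('top');groove('scene')
for cam in('top','scene'):
    c=shot(cam);P=cloud(c);H,S,V=hsv(c);m=(c['z_map']>0)&np.all((P>[480,-150,40])&(P<[600,130,110]),-1)&(H>15)&(H<35)&(S>110);p=P[m]@rackR();print('dot',len(p),p.mean(0).round(1))
    Q=P@rackR(); d=(c['z_map']>0)&(abs(Q[...,2]+213)<8)&(Q[...,0]>500)&(Q[...,0]<545)&(S<70)
    print('deck y range',np.percentile(Q[d][:,1],[0.5,99.5]).round(1),'normal',np.median(Q[d][:,2]).round(1))
E
```

```text
top (-165, -120) groove u 518.6 depth 70.0
top (-120, -80) groove u 518.8 depth 70.0
top (-80, -40) groove u 518.9 depth 71.0
top (-40, 10) groove u 519.1 depth 70.0
scene (-165, -120) groove u 518.3 depth 140.0
scene (-120, -80) groove u 518.4 depth 134.5
scene (-80, -40) groove u 520.2 depth 194.5
scene (-40, 10) groove u 531.6 depth 62.75
dot 19 [ 502.9   19.  -211.7]
deck y range [-318.8   41.1] normal -212.7
dot 8 [ 502.9   17.9 -212.5]
deck y range [-328.7 2510.9] normal -213.4
```

Call:
jog_arm([
  {"travel":[-0.495,0.26,0.098],"twist":[0,0,-0.547]},
  {"travel":[-0.495,0.26,0.098],"twist":[0,0,-0.547]},
  {"travel":[-0.495,0.26,0.098],"twist":[0,0,-0.547]},
  {"travel":[-0.495,0.26,0.098],"twist":[0,0,-0.547]},
  {"travel":[-0.495,0.26,0.098],"twist":[0,0,-0.547]},
  {"travel":[-0.495,0.26,0.098],"twist":[0,0,-0.547]},
  {"travel":[-0.495,0.26,0.098],"twist":[0,0,-0.547]},
  {"travel":[-0.495,0.26,0.098],"twist":[0,0,-0.547]},
  {"travel":[-0.495,0.26,0.098],"twist":[0,0,-0.547]},
  {"travel":[-0.495,0.26,0.098],"twist":[0,0,-0.547]},
  {"travel":[-0.495,0.26,0.098],"twist":[0,0,-0.547]},
  {"travel":[-0.495,0.26,0.098],"twist":[0,0,-0.547]},
])

```text
time: 24.6
ee_pos: [608.0, -257.3, 190.1]
tcp_rot: [[-0.94, 0.34, -0.001], [0.34, 0.94, 0.0], [0.001, -0.0, -1.0]]
force: [-0.1, -0.4, 0.5]
width: 43.5
grip_force: 0.0
```

Call:
jog_arm([
  {"travel":[0,0,0],"twist":[0,0,0]},
  {"travel":[0,0,0],"twist":[0,0,0]},
])

```text
time: 24.77
ee_pos: [607.4, -257.0, 190.0]
tcp_rot: [[-0.939, 0.344, -0.002], [0.344, 0.939, 0.0], [0.002, -0.0, -1.0]]
force: [-0.3, -0.5, 0.5]
width: 43.7
grip_force: 0.0
```

```bash
python3 - <<'E'
from h import *
s=manip.sense();print(np.array(s['q']).round(1),s['ee_pos'],s['width'])
for cam in('wrist','scene'):
    c=shot(cam,'w3' if cam=='wrist' else None);P=cloud(c);H,S,V=hsv(c);ok=c['z_map']>0
    p=P[ok&np.all((P>[570,-300,70])&(P<[650,-210,142]),-1)&(H>100)&(H<128)&(S>110)];print(cam,'probe',len(p),np.percentile(p,[2,50,98],axis=0).round(1).tolist())
    t=P[ok&np.all((P>[560,-310,58])&(P<[660,-200,66]),-1)];print('stand',len(t),cv2.minAreaRect(t[:,:2].astype(np.float32)))
plan([607,-257,93],toolR(-20,0),n=8)
E
```

```text
[ -1.9  26.1  28.9  81.8 -12.7  75.4  97.6] [ 607.37786433 -257.01848554  190.01312801] 43.662990743239455
wrist probe 903 [[600.7, -260.3, 73.1], [603.7, -252.8, 127.7], [613.9, -246.6, 135.6]]
stand 2991 ((608.7362060546875, -254.23782348632812), (56.42990493774414, 56.253482818603516), 19.91802215576172)
scene probe 303 [[600.4, -265.2, 71.1], [603.9, -261.7, 105.4], [613.8, -252.0, 136.3]]
stand 484 ((610.0316162109375, -256.75531005859375), (61.34518814086914, 57.519561767578125), 20.002479553222656)
n 8 travel [0.0, 0.003, 0.49] twist [-0.0, -0.001, -0.004]
```

View pics/w3.png

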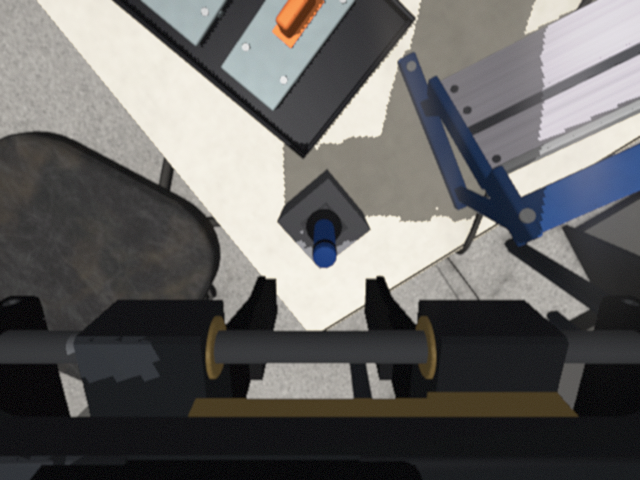

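The probe top is at (324,255), roughly centred between the fingers. Descend and grip.

Call:
jog_arm([
  {"travel":[0.004,0.014,0.49],"twist":[0,0,0]},
  {"travel":[0.004,0.014,0.49],"twist":[0,0,0]},
  {"travel":[0.004,0.014,0.49],"twist":[0,0,0]},
  {"travel":[0.004,0.014,0.49],"twist":[0,0,0]},
  {"travel":[0.004,0.014,0.49],"twist":[0,0,0]},
  {"travel":[0.004,0.014,0.49],"twist":[0,0,0]},
  {"travel":[0.004,0.014,0.49],"twist":[0,0,0]},
  {"travel":[0.004,0.014,0.49],"twist":[0,0,0]},
  {"travel":[0,0,0],"twist":[0,0,0]},
])

```text
time: 25.62
ee_pos: [606.5, -253.5, 89.7]
tcp_rot: [[-0.94, 0.342, -0.004], [0.342, 0.94, 0.001], [0.004, -0.0, -1.0]]
force: [0.5, -0.6, -0.1]
width: 43.5
grip_force: 0.0
```

Call:
jog_arm([
  {"travel":[0,0,0],"twist":[0,0,0]},
  {"travel":[0,0,0],"twist":[0,0,0]},
  {"travel":[0,0,0],"twist":[0,0,0]},
  {"travel":[0,0,0],"twist":[0,0,0]},
  {"travel":[0,0,0],"twist":[0,0,0]},
  {"travel":[0,0,0],"twist":[0,0,0]},
], gripper=-1, force=45)

```text
time: 26.12
ee_pos: [608.1, -254.4, 93.5]
tcp_rot: [[-0.939, 0.343, 0.001], [0.343, 0.939, -0.0], [-0.001, 0.0, -1.0]]
force: [0.0, 0.8, 2.2]
width: 15.4
grip_force: 45.0
```

Call:
jog_arm([
  {"travel":[0,0,-0.2],"twist":[0,0,0]},
  {"travel":[0,0,-0.4],"twist":[0,0,0]},
  {"travel":[0,0,-0.6],"twist":[0,0,0]},
  {"travel":[0,0,-0.8],"twist":[0,0,0]},
  {"travel":[0,0,-0.8],"twist":[0,0,0]},
  {"travel":[0,0,-0.8],"twist":[0,0,0]},
  {"travel":[0,0,-0.8],"twist":[0,0,0]},
  {"travel":[0,0,-0.6],"twist":[0,0,0]},
  {"travel":[0,0,0],"twist":[0,0,0]},
  {"travel":[0,0,0],"twist":[0,0,0]},
])

```text
time: 26.95
ee_pos: [608.2, -254.5, 219.2]
tcp_rot: [[-0.939, 0.343, 0.002], [0.343, 0.939, -0.0], [-0.002, 0.0, -1.0]]
force: [-0.0, 0.4, -1.3]
width: 14.8
grip_force: 45.0
```

```bash
cat >> h.py <<'E'
def tip(cam):
    """report held probe: collar/shank/tip px & 3D relative to TCP"""
    c=shot(cam);s=manip.sense();p=np.array(s['ee_pos'])
    for q in('probe_tip','probe_grip'):
        for r in manip.landmark_of(cam,q)[:2]:
            u,v=r['location']; L=np.array(c['orientation']).T@(p-np.array(c['xyz'])); w=world(c,(u,v),z=-L[2]); print(cam,q,round(r['conf'],2),np.round([u,v],1),'depth pt',world(c,(u,v)).round(1),'rel tcp',(world(c,(u,v))-p).round(1),'at tcp depth rel',(w-p).round(1))
    return c
E
python3 - <<'E'
from h import *
s=manip.sense();print(np.array(s['q']).round(1),s['ee_pos'],s['width'],s['force'])
c=tip('scene');cv2.imwrite('pics/s4.png',cv2.resize(c['pixels'][160:310,340:540],(800,600),interpolation=cv2.INTER_CUBIC));tip('wrist')
E
```

```text
[ -2.3  25.   29.3  79.8 -12.2  78.3  97.1] [ 608.1649397  -254.52253888  219.23304032] 14.789755098151016 [-0.01655353  0.41250732 -1.28995417]
scene probe_tip 0.71 [410.5 240.7] depth pt [1237.3  404.3 -395.4] rel tcp [ 629.7  658.5 -613.3] at tcp depth rel [-23.9 -26.  -59.5]
scene probe_grip 0.81 [416.9 193.2] depth pt [ 596.2 -269.7  235.6] rel tcp [-11.5 -15.4  17.7] at tcp depth rel [5.  1.7 7. ]
scene probe_grip 0.25 [260.1 253.2] depth pt [440.6  23.7  15.8] rel tcp [-167.1  277.9 -202.2] at tcp depth rel [-239.1   88.5  -74.8]
wrist probe_tip 0.76 [317.8 244.6] depth pt [ 602.2 -253.3  152.6] rel tcp [ -5.1   0.7 -64.3] at tcp depth rel [-23.4   7.9  -7.8]
wrist probe_grip 0.74 [319.2 243.6] depth pt [ 602.2 -252.3  151.6] rel tcp [ -5.1   1.7 -65.2] at tcp depth rel [-23.6   8.7  -7.9]
wrist probe_grip 0.56 [318.2 306.8] depth pt [ 601.  -252.   238.7] rel tcp [-6.3  2.  21.8] at tcp depth rel [ 4.2 -2.   1.4]
```

View pics/s4.png

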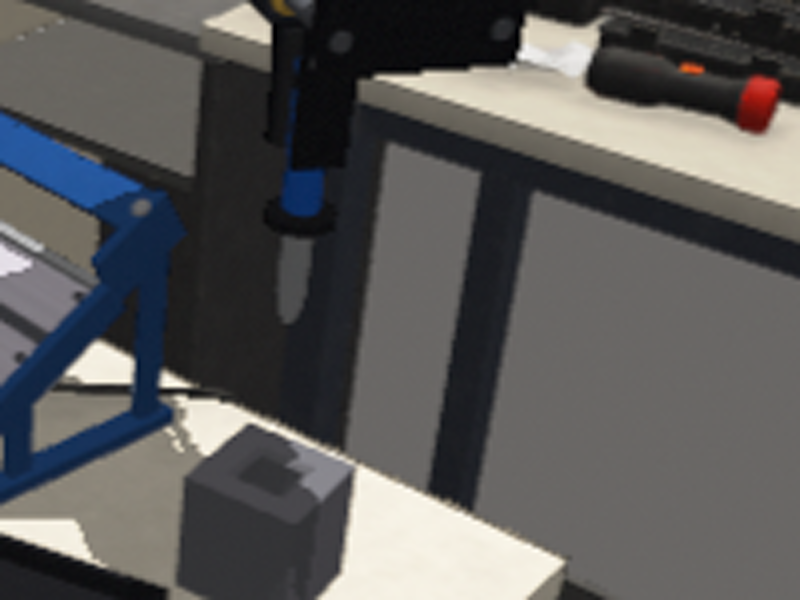

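The probe hangs upright in the grip (tip at (290,322) in the crop). Raise and carry it to above the groove start.

```bash
python3 - <<'E'
from h import *
Q=rackR();T=toolR(-20,0)
for y in(22,-177): print((Q@[518.8,y,-212.8]).round(1))
s0=Q@[518.8,22,-212.8]; off=np.array([.75,-.3,79.5])
s=manip.sense();p=np.array(s['ee_pos'])+[0,0,40];R0=np.array(s['tcp_rot'])
a=plan(s0+off+[0,0,45],T,start=(p,R0),n=20);print(a[0])
E
```

```text
[549.5  85.7  75.1]
[ 572.4 -112.    75.1]
n 20 travel [0.34, 0.599, 0.115] twist [-0.0, -0.001, -0.0]
[550.23264792  85.42408339 199.60979407]
```

Call:
jog_arm([
  {"travel":[0,0,-0.8],"twist":[0,0,0]},
  {"travel":[0,0,-0.8],"twist":[0,0,0]},
  {"travel":[0.34,0.6,0],"twist":[0,0,0]},
  {"travel":[0.34,0.6,0],"twist":[0,0,0]},
  {"travel":[0.34,0.6,0],"twist":[0,0,0]},
  {"travel":[0.34,0.6,0],"twist":[0,0,0]},
  {"travel":[0.34,0.6,0],"twist":[0,0,0]},
  {"travel":[0.34,0.6,0],"twist":[0,0,0]},
  {"travel":[0.34,0.6,0],"twist":[0,0,0]},
  {"travel":[0.34,0.6,0],"twist":[0,0,0]},
  {"travel":[0.34,0.6,0],"twist":[0,0,0]},
  {"travel":[0.34,0.6,0],"twist":[0,0,0]},
])

```text
time: 28.25
ee_pos: [579.0, -83.4, 257.6]
tcp_rot: [[-0.939, 0.343, -0.001], [0.343, 0.939, 0.0], [0.001, -0.0, -1.0]]
force: [0.8, 0.4, -1.1]
width: 14.8
grip_force: 45.0
```

Call:
jog_arm([
  {"travel":[0.34,0.6,0],"twist":[0,0,0]},
  {"travel":[0.34,0.6,0],"twist":[0,0,0]},
  {"travel":[0.34,0.6,0],"twist":[0,0,0]},
  {"travel":[0.34,0.6,0],"twist":[0,0,0]},
  {"travel":[0.34,0.6,0],"twist":[0,0,0]},
  {"travel":[0.34,0.6,0],"twist":[0,0,0]},
  {"travel":[0.34,0.6,0.4],"twist":[0,0,0]},
  {"travel":[0.34,0.6,0.6],"twist":[0,0,0]},
  {"travel":[0.34,0.6,0.6],"twist":[0,0,0]},
  {"travel":[0.34,0.6,0.6],"twist":[0,0,0]},
  {"travel":[0,0,0],"twist":[0,0,0]},
  {"travel":[0,0,0],"twist":[0,0,0]},
])

```text
time: 29.25
ee_pos: [550.2, 86.4, 202.1]
tcp_rot: [[-0.94, 0.341, -0.002], [0.341, 0.94, -0.001], [0.002, -0.001, -1.0]]
force: [1.1, 0.2, -0.6]
width: 14.7
grip_force: 45.0
```

```bash
python3 - <<'E'
from h import *
s=manip.sense();print(np.array(s['q']).round(1),s['ee_pos'],s['width'])
groove('wrist',box=(495,545,-40,30));
c=tip('wrist');cv2.imwrite('pics/w4.png',c['pixels'][100:400,140:540])
P=cloud(c);H,S,V=hsv(c);Q=P@rackR();m=(c['z_map']>0)&(H>15)&(H<35)&(S>110)&(abs(Q[...,2]+213)<12);print('dot',m.sum(),Q[m].mean(0).round(1))
Q=rackR();off=np.array([.75,-.3,79.5]);plan(Q@[518.8,22,-212.8]+off+[0,0,6],toolR(-20,0),n=4)
E
```

```text
[-30.   11.2  18.7  96.8  -3.7  72.8  59.6] [550.16301619  86.37162434 202.09875183] 14.681358452711114
wrist (-165, -120) groove u nan depth nan
wrist (-120, -80) groove u nan depth nan
wrist (-80, -40) groove u nan depth nan
wrist (-40, 10) groove u 518.4 depth 68.0
wrist probe_tip 0.85 [319.9 242.9] depth pt [546.6  87.1 134.4] rel tcp [ -4.7   2.3 -69.2] at tcp depth rel [-24.3   9.6  -8.3]
wrist probe_tip 0.61 [320.6 222.6] depth pt [550.5  86.2  70.6] rel tcp [  -0.9    1.4 -133. ] at tcp depth rel [-33.2  13.2 -11.3]
wrist probe_grip 0.69 [320.2 306.3] depth pt [544.6  88.2 224.8] rel tcp [-6.8  3.4 21.3] at tcp depth rel [ 3.7 -0.4  1.1]
wrist probe_grip 0.4 [241.  258.4] depth pt [557.2  10.2  70.4] rel tcp [   5.9  -74.6 -133.2] at tcp depth rel [-30.8 -29.3  -6. ]
dot 87 [ 501.2   17.6 -213.3]
n 4 travel [0.015, 0.003, 0.432] twist [0.001, 0.003, -0.006]
  return _methods._mean(a, axis=axis, dtype=dtype,
  ret = um.true_divide(
```

View pics/w4.png

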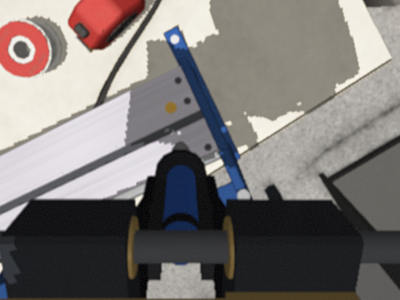

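All three cameras put the groove at u≈518.6. The yellow dot, at (170,107) in the crop, marks the +y end. Lowering to just above it.

Call:
jog_arm([
  {"travel":[0.015,0.003,0.45],"twist":[0,0,0]},
  {"travel":[0.015,0.003,0.45],"twist":[0,0,0]},
  {"travel":[0.015,0.003,0.45],"twist":[0,0,0]},
  {"travel":[0.015,0.003,0.35],"twist":[0,0,0]},
  {"travel":[0,0,0],"twist":[0,0,0]},
  {"travel":[0,0,0],"twist":[0,0,0]},
  {"travel":[0,0,0],"twist":[0,0,0]},
])

```text
time: 30.03
ee_pos: [549.8, 86.6, 160.7]
tcp_rot: [[-0.939, 0.343, 0.0], [0.343, 0.939, 0.0], [-0.0, 0.0, -1.0]]
force: [0.5, 0.2, -0.2]
width: 14.5
grip_force: 45.0
```

```bash
cat >> h.py <<'E'
def tipslope(off=(.75,-.3,79.5)):
    s=manip.sense(); t=(np.array(s['ee_pos'])-off)@rackR()-[518.6,-77.2,-212.8]
    print('tip slope rel (u,rack y,n):',t.round(2),'force slope',(np.array(s['force'])@rackR()).round(1),'w',round(s['width'],1)); return t
E
python3 - <<'E'
from h import *
tipslope(); off=np.array([.75,-.3,79.5]);plan(rackR()@[518.6,22,-215.3]+off,toolR(-20,0),n=6)
c=tip('scene');cv2.imwrite('pics/s5.png',cv2.resize(c['pixels'][170:270,250:383],(798,600),interpolation=cv2.INTER_CUBIC))
E
```

```text
tip slope rel (u,rack y,n): [  3.   100.44   5.46] force slope [ 0.4  0.1 -0.4] w 14.5
n 6 travel [-0.012, -0.003, 0.056] twist [0.0, 0.0, -0.001]
scene probe_tip 0.61 [299.8 208.5] depth pt [559.8  60.8  76.5] rel tcp [  9.8 -25.9 -84.5] at tcp depth rel [ -1.3 -47.6 -72.2]
scene probe_tip 0.44 [290.2 203.7] depth pt [552.9  95.5  75.9] rel tcp [  3.    8.8 -85.1] at tcp depth rel [-16.9 -32.3 -62.8]
scene probe_grip 0.61 [309.5 219.4] depth pt [558.5  13.6  70.4] rel tcp [  8.6 -73.1 -90.6] at tcp depth rel [ 10.9 -68.8 -93.2]
scene probe_grip 0.6 [291.7 163.3] depth pt [547.4  67.1 185.5] rel tcp [ -2.5 -19.5  24.5] at tcp depth rel [ 9.3  4.3 14.4]
```

View pics/s5.png

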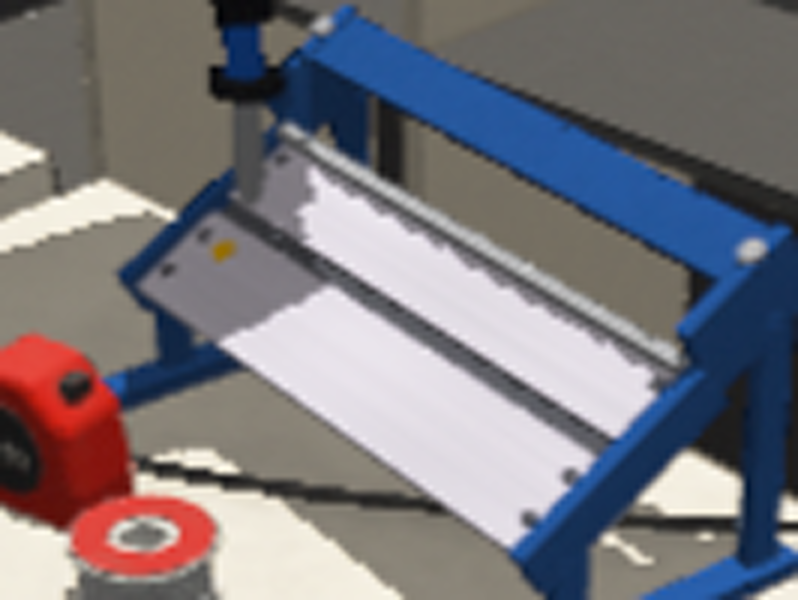

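The tip at (246,200) hovers over the groove, just beyond the yellow dot. Lower into the groove.

Call:
jog_arm([
  {"travel":[-0.012,-0.003,0.056],"twist":[0,0,0]},
  {"travel":[-0.012,-0.003,0.056],"twist":[0,0,0]},
  {"travel":[-0.012,-0.003,0.056],"twist":[0,0,0]},
  {"travel":[-0.012,-0.003,0.056],"twist":[0,0,0]},
  {"travel":[0,0,0],"twist":[0,0,0]},
  {"travel":[0,0,0],"twist":[0,0,0]},
])

```text
time: 30.68
ee_pos: [550.3, 85.9, 154.8]
tcp_rot: [[-0.939, 0.343, -0.001], [0.343, 0.939, -0.0], [0.001, -0.0, -1.0]]
force: [-1.9, 0.1, 0.7]
width: 14.6
grip_force: 45.0
```

```bash
python3 -c "
from h import *
tipslope()"
```

```text
tip slope rel (u,rack y,n): [3.900e-01 9.964e+01 7.000e-02] force slope [-1.3  0.3  1.6] w 14.6
```

Call:
jog_arm([
  {"travel":[-0.012,-0.003,0.056],"twist":[0,0,0]},
  {"travel":[-0.012,-0.003,0.056],"twist":[0,0,0]},
  {"travel":[0,0,0],"twist":[0,0,0]},
  {"travel":[0,0,0],"twist":[0,0,0]},
])

```text
time: 31.02
ee_pos: [550.3, 85.6, 152.0]
tcp_rot: [[-0.94, 0.342, -0.002], [0.342, 0.94, 0.0], [0.002, -0.001, -1.0]]
force: [-5.4, 0.2, 2.4]
width: 15.4
grip_force: 45.0
```

```bash
python3 -c "
from h import *
tipslope()"
```

```text
tip slope rel (u,rack y,n): [-1.08 99.41 -2.32] force slope [-3.4  0.8  4.7] w 15.4
```

In the groove (2.3 mm below deck level, light contact). Start tracing at about 1.1 cm/s.

Call:
jog_arm([
  {"travel":[0.004,-0.0322,-0.02],"twist":[0,0,0]},
  {"travel":[-0.0161,-0.0322,0],"twist":[0,0,0]},
  {"travel":[-0.0161,-0.0322,0],"twist":[0,0,0]},
  {"travel":[-0.0161,-0.0322,0],"twist":[0,0,0]},
  {"travel":[-0.0161,-0.0322,0],"twist":[0,0,0]},
  {"travel":[-0.0161,-0.0322,0],"twist":[0,0,0]},
  {"travel":[-0.0161,-0.0322,0],"twist":[0,0,0]},
  {"travel":[-0.0161,-0.0322,0],"twist":[0,0,0]},
  {"travel":[-0.0161,-0.0322,0],"twist":[0,0,0]},
  {"travel":[-0.0161,-0.0322,0],"twist":[0,0,0]},
  {"travel":[-0.0161,-0.0322,0],"twist":[0,0,0]},
  {"travel":[-0.0161,-0.0322,0],"twist":[0,0,0]},
])

```text
time: 32.02
ee_pos: [551.4, 75.4, 152.4]
tcp_rot: [[-0.94, 0.342, -0.001], [0.342, 0.94, 0.001], [0.001, 0.0, -1.0]]
force: [-4.6, 2.3, 0.3]
width: 15.0
grip_force: 45.0
```

```bash
python3 -c "
from h import *
tipslope()"
```

```text
tip slope rel (u,rack y,n): [-0.94 89.12 -1.94] force slope [-3.5  2.8  2.4] w 15.0
```

Call:
jog_arm([
  {"travel":[0.004,-0.038,0.005],"twist":[0,0,0]},
  {"travel":[-0.0161,-0.0322,0],"twist":[0,0,0]},
  {"travel":[-0.0161,-0.0322,0],"twist":[0,0,0]},
  {"travel":[-0.0161,-0.0322,0],"twist":[0,0,0]},
  {"travel":[-0.0161,-0.0322,0],"twist":[0,0,0]},
  {"travel":[-0.0161,-0.0322,0],"twist":[0,0,0]},
  {"travel":[-0.0161,-0.0322,0],"twist":[0,0,0]},
  {"travel":[-0.0161,-0.0322,0],"twist":[0,0,0]},
  {"travel":[-0.0161,-0.0322,0],"twist":[0,0,0]},
  {"travel":[-0.0161,-0.0322,0],"twist":[0,0,0]},
  {"travel":[-0.0161,-0.0322,0],"twist":[0,0,0]},
  {"travel":[-0.0161,-0.0322,0],"twist":[0,0,0]},
])

```text
time: 33.02
ee_pos: [552.5, 64.3, 152.5]
tcp_rot: [[-0.94, 0.343, -0.0], [0.343, 0.94, 0.0], [0.0, 0.0, -1.0]]
force: [-5.5, 1.6, 1.1]
width: 15.0
grip_force: 45.0
```

Call:
jog_arm([
  {"travel":[-0.0161,-0.0322,0],"twist":[0,0,0]},
  {"travel":[-0.0161,-0.0322,0],"twist":[0,0,0]},
  {"travel":[-0.0161,-0.0322,0],"twist":[0,0,0]},
  {"travel":[-0.0161,-0.0322,0],"twist":[0,0,0]},
  {"travel":[-0.0161,-0.0322,0],"twist":[0,0,0]},
  {"travel":[-0.0161,-0.0322,0],"twist":[0,0,0]},
  {"travel":[-0.0161,-0.0322,0],"twist":[0,0,0]},
  {"travel":[-0.0161,-0.0322,0],"twist":[0,0,0]},
  {"travel":[-0.0161,-0.0322,0],"twist":[0,0,0]},
  {"travel":[-0.0161,-0.0322,0],"twist":[0,0,0]},
  {"travel":[-0.0161,-0.0322,0],"twist":[0,0,0]},
  {"travel":[-0.0161,-0.0322,0],"twist":[0,0,0]},
])

```text
time: 34.02
ee_pos: [553.7, 53.5, 152.5]
tcp_rot: [[-0.939, 0.343, -0.0], [0.343, 0.939, 0.0], [0.0, 0.0, -1.0]]
force: [-4.2, 2.6, 0.8]
width: 15.0
grip_force: 45.0
```

```bash
python3 -c "
from h import *
tipslope()"
```

```text
tip slope rel (u,rack y,n): [-1.04 67.12 -1.76] force slope [-3.   3.1  2.6] w 15.0
```

Call:
jog_arm([
  {"travel":[-0.0061,-0.037,0.006],"twist":[0,0,0]},
  {"travel":[-0.0061,-0.037,0.006],"twist":[0,0,0]},
  {"travel":[-0.0161,-0.0322,0],"twist":[0,0,0]},
  {"travel":[-0.0161,-0.0322,0],"twist":[0,0,0]},
  {"travel":[-0.0161,-0.0322,0],"twist":[0,0,0]},
  {"travel":[-0.0161,-0.0322,0],"twist":[0,0,0]},
  {"travel":[-0.0161,-0.0322,0],"twist":[0,0,0]},
  {"travel":[-0.0161,-0.0322,0],"twist":[0,0,0]},
  {"travel":[-0.0161,-0.0322,0],"twist":[0,0,0]},
  {"travel":[-0.0161,-0.0322,0],"twist":[0,0,0]},
  {"travel":[-0.0161,-0.0322,0],"twist":[0,0,0]},
  {"travel":[-0.0161,-0.0322,0],"twist":[0,0,0]},
])

```text
time: 35.02
ee_pos: [554.5, 42.7, 152.2]
tcp_rot: [[-0.939, 0.343, 0.0], [0.343, 0.939, 0.0], [-0.0, 0.0, -1.0]]
force: [-3.8, 1.1, 0.7]
width: 15.0
grip_force: 45.0
```

Call:
jog_arm([
  {"travel":[-0.0161,-0.0322,0],"twist":[0,0,0]},
  {"travel":[-0.0161,-0.0322,0],"twist":[0,0,0]},
  {"travel":[-0.0161,-0.0322,0],"twist":[0,0,0]},
  {"travel":[-0.0161,-0.0322,0],"twist":[0,0,0]},
  {"travel":[-0.0161,-0.0322,0],"twist":[0,0,0]},
  {"travel":[-0.0161,-0.0322,0],"twist":[0,0,0]},
  {"travel":[-0.0161,-0.0322,0],"twist":[0,0,0]},
  {"travel":[-0.0161,-0.0322,0],"twist":[0,0,0]},
  {"travel":[-0.0161,-0.0322,0],"twist":[0,0,0]},
  {"travel":[-0.0161,-0.0322,0],"twist":[0,0,0]},
  {"travel":[-0.0161,-0.0322,0],"twist":[0,0,0]},
  {"travel":[-0.0161,-0.0322,0],"twist":[0,0,0]},
])

```text
time: 36.02
ee_pos: [555.7, 32.0, 152.2]
tcp_rot: [[-0.939, 0.343, -0.0], [0.343, 0.939, 0.0], [0.0, 0.0, -1.0]]
force: [-3.7, 1.5, -1.0]
width: 15.2
grip_force: 45.0
```

```bash
python3 -c "
from h import *
tipslope()"
```

```text
tip slope rel (u,rack y,n): [-1.63 45.46 -1.73] force slope [-3.5  2.   0.9] w 15.2
```

```bash
python3 - <<'E'
from h import *
c=shot('scene');K=np.array(c['intrinsics']);O=np.array(c['orientation'])
def proj(p): L=O.T@(p-np.array(c['xyz']));return np.array([K[0,2]+K[0,0]*L[0]/-L[2],K[1,2]-K[1,1]*L[1]/-L[2]]).round(1)
Q=rackR()
for u in(-8,-4,0,4,8): print(u,proj(Q@[518.6+u,45.5-77.2,-212.8 if abs(u)>3 else -214.8]))
for r in manip.landmark_of('scene','probe_tip')[:3]: print(r['conf'],r['location'])
for z in(0,10,20,30,45): print('pred axis',z,proj(np.array(manip.sense()['ee_pos'])-[.75,-.3,79.5-z]))
x,y=proj(Q@[518.6,45.5-77.2,-214]).astype(int)
g=c['pixels'][y-16:y+10,x-9:x+10].mean(-1).astype(int)
print(x,y);print('\n'.join(' '.join('%3d'%v for v in r) for r in g))
E
```

```text
-8 [301.6 217. ]
-4 [302.9 215.7]
0 [304.5 215.1]
4 [305.4 213.2]
8 [306.6 212. ]
0.59 [303.1, 214.8]
pred axis 0 [304.  215.5]
pred axis 10 [303.9 211.5]
pred axis 20 [303.8 207.5]
pred axis 30 [303.7 203.4]
pred axis 45 [303.5 197.2]
304 214
125 126 127 119  91  61  47  26  20  22  22  23  26  47  67  77  92  75  30
124 125 126 127 128 128 112  66  51  51  51  55  67  84  98 101 104  96  77
126 125 125 125 126 128 115  82  76  77  77  75  87  96  76  86 100 142 173
126 126 125 125 125 127 114  84  77  78  77  75  99 126 110  88  81 134 162
124 125 126 127 127 126 113  83  77  77  77  76  92 123 133 128 111  88  82
124 124 126 126 126 127 114  84  77  77  78  75  92 122 133 132 133 124  98
125 125 125 125 126 127 117  91  76  77  76  76  92 122 132 133 132 133 128
126 126 127 126 126 126 117  92  77  77  76  75  91 121 131 131 132 132 132
123 126 128 127 127 126 117  91  77  77  76  75  90 120 129 131 132 132 132
 85 114 128 128 128 127 117  91  76  77  76  75  90 118 128 129 130 131 131
 56  67  95 122 126 128 119  92  77  78  76  75  91 119 127 127 129 130 130
 53  52  58  81 111 
[... 419 characters left out ...]
 128 129 128 127
126 126 125 125 125 120 101  76  66  74  74  70  68  94 122 127 129 129 128
127 127 127 126 126 125 126 116  88  70  65  53  52  57  80 110 127 128 129
127 127 128 127 127 126 127 127 121 102  79  63  52  52  55  65  91 119 125
127 128 127 128 128 128 127 127 127 127 125 110  76  54  51  51  56  73 103
128 127 128 128 129 130 129 128 127 128 128 143 143  78  60  54  56  52  60
128 129 129 129 129 129 129 129 129 129 129 129 129 123  99  77  82  52  52
126 127 128 129 130 129 130 130 130 130 130 129 129 130 129 123  97  61  53
126 126 127 128 129 130 130 131 131 131 131 130 130 129 130 130 124 104  76
126 127 127 127 128 129 131 132 131 131 131 132 131 131 130 131 130 129 119
```

Tip is in the groove. Continue.

Call:
jog_arm([
  {"travel":[-0.0161,-0.0322,0.005],"twist":[0,0,0]},
  {"travel":[-0.0161,-0.0322,0.005],"twist":[0,0,0]},
  {"travel":[-0.0161,-0.0322,0],"twist":[0,0,0]},
  {"travel":[-0.0161,-0.0322,0],"twist":[0,0,0]},
  {"travel":[-0.0161,-0.0322,0],"twist":[0,0,0]},
  {"travel":[-0.0161,-0.0322,0],"twist":[0,0,0]},
  {"travel":[-0.0161,-0.0322,0],"twist":[0,0,0]},
  {"travel":[-0.0161,-0.0322,0],"twist":[0,0,0]},
  {"travel":[-0.0161,-0.0322,0],"twist":[0,0,0]},
  {"travel":[-0.0161,-0.0322,0],"twist":[0,0,0]},
  {"travel":[-0.0161,-0.0322,0],"twist":[0,0,0]},
  {"travel":[-0.0161,-0.0322,0],"twist":[0,0,0]},
])

```text
time: 37.12
ee_pos: [556.9, 21.2, 151.9]
tcp_rot: [[-0.939, 0.343, -0.0], [0.343, 0.939, 0.0], [0.0, 0.0, -1.0]]
force: [-3.2, 1.7, -0.3]
width: 15.4
grip_force: 45.0
```

Call:
jog_arm([
  {"travel":[-0.0161,-0.0322,0],"twist":[0,0,0]},
  {"travel":[-0.0161,-0.0322,0],"twist":[0,0,0]},
  {"travel":[-0.0161,-0.0322,0],"twist":[0,0,0]},
  {"travel":[-0.0161,-0.0322,0],"twist":[0,0,0]},
  {"travel":[-0.0161,-0.0322,0],"twist":[0,0,0]},
  {"travel":[-0.0161,-0.0322,0],"twist":[0,0,0]},
  {"travel":[-0.0161,-0.0322,0],"twist":[0,0,0]},
  {"travel":[-0.0161,-0.0322,0],"twist":[0,0,0]},
  {"travel":[-0.0161,-0.0322,0],"twist":[0,0,0]},
  {"travel":[-0.0161,-0.0322,0],"twist":[0,0,0]},
  {"travel":[-0.0161,-0.0322,0],"twist":[0,0,0]},
  {"travel":[-0.0161,-0.0322,0],"twist":[0,0,0]},
])

```text
time: 38.12
ee_pos: [558.2, 10.5, 151.9]
tcp_rot: [[-0.939, 0.343, -0.0], [0.343, 0.939, 0.0], [0.0, 0.0, -1.0]]
force: [-4.1, 1.8, -0.5]
width: 15.1
grip_force: 45.0
```

Call:
jog_arm([
  {"travel":[-0.0161,-0.0322,0],"twist":[0,0,0]},
  {"travel":[-0.0161,-0.0322,0],"twist":[0,0,0]},
  {"travel":[-0.0161,-0.0322,0],"twist":[0,0,0]},
  {"travel":[-0.0161,-0.0322,0],"twist":[0,0,0]},
  {"travel":[-0.0161,-0.0322,0],"twist":[0,0,0]},
  {"travel":[-0.0161,-0.0322,0],"twist":[0,0,0]},
  {"travel":[-0.0161,-0.0322,0],"twist":[0,0,0]},
  {"travel":[-0.0161,-0.0322,0],"twist":[0,0,0]},
  {"travel":[-0.0161,-0.0322,0],"twist":[0,0,0]},
  {"travel":[-0.0161,-0.0322,0],"twist":[0,0,0]},
  {"travel":[-0.0161,-0.0322,0],"twist":[0,0,0]},
  {"travel":[-0.0161,-0.0322,0],"twist":[0,0,0]},
])

```text
time: 39.12
ee_pos: [559.4, -0.2, 151.9]
tcp_rot: [[-0.939, 0.343, -0.0], [0.343, 0.939, 0.0], [0.0, 0.0, -1.0]]
force: [-4.1, 1.9, -0.3]
width: 15.2
grip_force: 45.0
```

```bash
python3 -c "
from h import *
tipslope()"
```

```text
tip slope rel (u,rack y,n): [-1.78 13.08 -1.95] force slope [-3.5  2.3  1.7] w 15.2
```

Call:
jog_arm([
  {"travel":[-0.0161,-0.0322,0],"twist":[0,0,0]},
  {"travel":[-0.0161,-0.0322,0],"twist":[0,0,0]},
  {"travel":[-0.0161,-0.0322,0],"twist":[0,0,0]},
  {"travel":[-0.0161,-0.0322,0],"twist":[0,0,0]},
  {"travel":[-0.0161,-0.0322,0],"twist":[0,0,0]},
  {"travel":[-0.0161,-0.0322,0],"twist":[0,0,0]},
  {"travel":[-0.0161,-0.0322,0],"twist":[0,0,0]},
  {"travel":[-0.0161,-0.0322,0],"twist":[0,0,0]},
  {"travel":[-0.0161,-0.0322,0],"twist":[0,0,0]},
  {"travel":[-0.0161,-0.0322,0],"twist":[0,0,0]},
  {"travel":[-0.0161,-0.0322,0],"twist":[0,0,0]},
  {"travel":[-0.0161,-0.0322,0],"twist":[0,0,0]},
])

```text
time: 40.12
ee_pos: [560.7, -11.0, 152.0]
tcp_rot: [[-0.939, 0.343, 0.0], [0.343, 0.939, 0.0], [-0.0, 0.0, -1.0]]
force: [-3.7, 2.3, 0.2]
width: 14.8
grip_force: 45.0
```

Call:
jog_arm([
  {"travel":[-0.0161,-0.0322,0],"twist":[0,0,0]},
  {"travel":[-0.0161,-0.0322,0],"twist":[0,0,0]},
  {"travel":[-0.0161,-0.0322,0],"twist":[0,0,0]},
  {"travel":[-0.0161,-0.0322,0],"twist":[0,0,0]},
  {"travel":[-0.0161,-0.0322,0],"twist":[0,0,0]},
  {"travel":[-0.0161,-0.0322,0],"twist":[0,0,0]},
  {"travel":[-0.0161,-0.0322,0],"twist":[0,0,0]},
  {"travel":[-0.0161,-0.0322,0],"twist":[0,0,0]},
  {"travel":[-0.0161,-0.0322,0],"twist":[0,0,0]},
  {"travel":[-0.0161,-0.0322,0],"twist":[0,0,0]},
  {"travel":[-0.0161,-0.0322,0],"twist":[0,0,0]},
  {"travel":[-0.0161,-0.0322,0],"twist":[0,0,0]},
])

```text
time: 41.12
ee_pos: [561.8, -21.6, 151.9]
tcp_rot: [[-0.939, 0.343, 0.0], [0.343, 0.939, 0.0], [0.0, 0.0, -1.0]]
force: [-4.3, 2.5, 0.7]
width: 15.0
grip_force: 45.0
```

Call:
jog_arm([
  {"travel":[-0.0161,-0.0322,0],"twist":[0,0,0]},
  {"travel":[-0.0161,-0.0322,0],"twist":[0,0,0]},
  {"travel":[-0.0161,-0.0322,0],"twist":[0,0,0]},
  {"travel":[-0.0161,-0.0322,0],"twist":[0,0,0]},
  {"travel":[-0.0161,-0.0322,0],"twist":[0,0,0]},
  {"travel":[-0.0161,-0.0322,0],"twist":[0,0,0]},
  {"travel":[-0.0161,-0.0322,0],"twist":[0,0,0]},
  {"travel":[-0.0161,-0.0322,0],"twist":[0,0,0]},
  {"travel":[-0.0161,-0.0322,0],"twist":[0,0,0]},
  {"travel":[-0.0161,-0.0322,0],"twist":[0,0,0]},
  {"travel":[-0.0161,-0.0322,0],"twist":[0,0,0]},
  {"travel":[-0.0161,-0.0322,0],"twist":[0,0,0]},
])

```text
time: 42.12
ee_pos: [563.1, -32.4, 151.9]
tcp_rot: [[-0.939, 0.343, -0.0], [0.343, 0.939, 0.0], [0.0, 0.0, -1.0]]
force: [-3.8, 1.5, 0.3]
width: 15.0
grip_force: 45.0
```

Call:
jog_arm([
  {"travel":[-0.0161,-0.0322,0],"twist":[0,0,0]},
  {"travel":[-0.0161,-0.0322,0],"twist":[0,0,0]},
  {"travel":[-0.0161,-0.0322,0],"twist":[0,0,0]},
  {"travel":[-0.0161,-0.0322,0],"twist":[0,0,0]},
  {"travel":[-0.0161,-0.0322,0],"twist":[0,0,0]},
  {"travel":[-0.0161,-0.0322,0],"twist":[0,0,0]},
  {"travel":[-0.0161,-0.0322,0],"twist":[0,0,0]},
  {"travel":[-0.0161,-0.0322,0],"twist":[0,0,0]},
  {"travel":[-0.0161,-0.0322,0],"twist":[0,0,0]},
  {"travel":[-0.0161,-0.0322,0],"twist":[0,0,0]},
  {"travel":[-0.0161,-0.0322,0],"twist":[0,0,0]},
  {"travel":[-0.0161,-0.0322,0],"twist":[0,0,0]},
])

```text
time: 43.12
ee_pos: [564.3, -43.1, 151.9]
tcp_rot: [[-0.939, 0.343, -0.0], [0.343, 0.939, 0.0], [0.0, 0.0, -1.0]]
force: [-4.4, 1.5, 0.8]
width: 15.2
grip_force: 45.0
```

```bash
python3 -c "
from h import *
tipslope()
for r in manip.landmark_of('scene','probe_tip')[:0]: pass
c=shot('scene');K=np.array(c['intrinsics']);O=np.array(c['orientation'])
s=manip.sense()
def proj(p):
    L=O.T@(p-np.array(c['xyz']));return np.array([K[0,2]+K[0,0]*L[0]/-L[2],K[1,2]-K[1,1]*L[1]/-L[2]]).round(1)
print(proj(np.array(s['ee_pos'])-[.75,-.3,79.5]),[(round(r['conf'],2),np.round(r['location'],1)) for r in manip.landmark_of('scene','probe_tip')[:2]])"
```

```text
tip slope rel (u,rack y,n): [ -1.83 -30.11  -1.95] force slope [-3.3  2.   2.8] w 15.2
[324.7 228.8] [(0.8, array([324.3, 226.9])), (0.63, array([321.6, 224.4]))]
```

Call:
jog_arm([
  {"travel":[-0.0161,-0.0322,0],"twist":[0,0,0]},
  {"travel":[-0.0161,-0.0322,0],"twist":[0,0,0]},
  {"travel":[-0.0161,-0.0322,0],"twist":[0,0,0]},
  {"travel":[-0.0161,-0.0322,0],"twist":[0,0,0]},
  {"travel":[-0.0161,-0.0322,0],"twist":[0,0,0]},
  {"travel":[-0.0161,-0.0322,0],"twist":[0,0,0]},
  {"travel":[-0.0161,-0.0322,0],"twist":[0,0,0]},
  {"travel":[-0.0161,-0.0322,0],"twist":[0,0,0]},
  {"travel":[-0.0161,-0.0322,0],"twist":[0,0,0]},
  {"travel":[-0.0161,-0.0322,0],"twist":[0,0,0]},
  {"travel":[-0.0161,-0.0322,0],"twist":[0,0,0]},
  {"travel":[-0.0161,-0.0322,0],"twist":[0,0,0]},
])

```text
time: 44.27
ee_pos: [565.5, -53.8, 151.9]
tcp_rot: [[-0.939, 0.343, 0.0], [0.343, 0.939, 0.0], [0.0, 0.0, -1.0]]
force: [-3.9, 2.2, -0.2]
width: 15.3
grip_force: 45.0
```

Call:
jog_arm([
  {"travel":[-0.0161,-0.0322,0],"twist":[0,0,0]},
  {"travel":[-0.0161,-0.0322,0],"twist":[0,0,0]},
  {"travel":[-0.0161,-0.0322,0],"twist":[0,0,0]},
  {"travel":[-0.0161,-0.0322,0],"twist":[0,0,0]},
  {"travel":[-0.0161,-0.0322,0],"twist":[0,0,0]},
  {"travel":[-0.0161,-0.0322,0],"twist":[0,0,0]},
  {"travel":[-0.0161,-0.0322,0],"twist":[0,0,0]},
  {"travel":[-0.0161,-0.0322,0],"twist":[0,0,0]},
  {"travel":[-0.0161,-0.0322,0],"twist":[0,0,0]},
  {"travel":[-0.0161,-0.0322,0],"twist":[0,0,0]},
  {"travel":[-0.0161,-0.0322,0],"twist":[0,0,0]},
  {"travel":[-0.0161,-0.0322,0],"twist":[0,0,0]},
])

```text
time: 45.27
ee_pos: [566.8, -64.6, 151.9]
tcp_rot: [[-0.939, 0.343, 0.0], [0.343, 0.939, 0.0], [-0.0, 0.0, -1.0]]
force: [-4.7, 1.9, 0.4]
width: 14.6
grip_force: 45.0
```

Call:
jog_arm([
  {"travel":[-0.0161,-0.0322,0],"twist":[0,0,0]},
  {"travel":[-0.0161,-0.0322,0],"twist":[0,0,0]},
  {"travel":[-0.0161,-0.0322,0],"twist":[0,0,0]},
  {"travel":[-0.0161,-0.0322,0],"twist":[0,0,0]},
  {"travel":[-0.0161,-0.0322,0],"twist":[0,0,0]},
  {"travel":[-0.0161,-0.0322,0],"twist":[0,0,0]},
  {"travel":[-0.0161,-0.0322,0],"twist":[0,0,0]},
  {"travel":[-0.0161,-0.0322,0],"twist":[0,0,0]},
  {"travel":[-0.0161,-0.0322,0],"twist":[0,0,0]},
  {"travel":[-0.0161,-0.0322,0],"twist":[0,0,0]},
  {"travel":[-0.0161,-0.0322,0],"twist":[0,0,0]},
  {"travel":[-0.0161,-0.0322,0],"twist":[0,0,0]},
])

```text
time: 46.27
ee_pos: [568.0, -75.3, 151.9]
tcp_rot: [[-0.939, 0.343, -0.0], [0.343, 0.939, 0.0], [0.0, 0.0, -1.0]]
force: [-5.0, 1.2, 0.5]
width: 14.9
grip_force: 45.0
```

Call:
jog_arm([
  {"travel":[-0.0161,-0.0322,0],"twist":[0,0,0]},
  {"travel":[-0.0161,-0.0322,0],"twist":[0,0,0]},
  {"travel":[-0.0161,-0.0322,0],"twist":[0,0,0]},
  {"travel":[-0.0161,-0.0322,0],"twist":[0,0,0]},
  {"travel":[-0.0161,-0.0322,0],"twist":[0,0,0]},
  {"travel":[-0.0161,-0.0322,0],"twist":[0,0,0]},
  {"travel":[-0.0161,-0.0322,0],"twist":[0,0,0]},
  {"travel":[-0.0161,-0.0322,0],"twist":[0,0,0]},
  {"travel":[-0.0161,-0.0322,0],"twist":[0,0,0]},
  {"travel":[-0.0161,-0.0322,0],"twist":[0,0,0]},
  {"travel":[-0.0161,-0.0322,0],"twist":[0,0,0]},
  {"travel":[-0.0161,-0.0322,0],"twist":[0,0,0]},
])

```text
time: 47.27
ee_pos: [569.2, -86.1, 151.9]
tcp_rot: [[-0.939, 0.343, -0.0], [0.343, 0.939, 0.0], [0.0, 0.0, -1.0]]
force: [-4.6, 1.8, -0.1]
width: 15.4
grip_force: 45.0
```

```bash
python3 -c "
from h import *
tipslope()"
```

```text
tip slope rel (u,rack y,n): [ -1.91 -73.35  -1.89] force slope [-3.8  2.3  2.1] w 15.4
```

Call:
jog_arm([
  {"travel":[-0.0161,-0.0322,0],"twist":[0,0,0]},
  {"travel":[-0.0161,-0.0322,0],"twist":[0,0,0]},
  {"travel":[-0.0161,-0.0322,0],"twist":[0,0,0]},
  {"travel":[-0.0161,-0.0322,0],"twist":[0,0,0]},
  {"travel":[-0.0161,-0.0322,0],"twist":[0,0,0]},
  {"travel":[-0.0161,-0.0322,0],"twist":[0,0,0]},
  {"travel":[-0.0161,-0.0322,0],"twist":[0,0,0]},
  {"travel":[-0.0161,-0.0322,0],"twist":[0,0,0]},
  {"travel":[-0.0161,-0.0322,0],"twist":[0,0,0]},
  {"travel":[-0.0161,-0.0322,0],"twist":[0,0,0]},
  {"travel":[-0.0161,-0.0322,0],"twist":[0,0,0]},
  {"travel":[-0.0161,-0.0322,0],"twist":[0,0,0]},
])

```text
time: 48.27
ee_pos: [570.4, -96.8, 151.9]
tcp_rot: [[-0.939, 0.343, -0.0], [0.343, 0.939, 0.0], [0.0, 0.0, -1.0]]
force: [-5.2, 1.4, 0.5]
width: 14.9
grip_force: 45.0
```

Call:
jog_arm([
  {"travel":[-0.0161,-0.0322,0],"twist":[0,0,0]},
  {"travel":[-0.0161,-0.0322,0],"twist":[0,0,0]},
  {"travel":[-0.0161,-0.0322,0],"twist":[0,0,0]},
  {"travel":[-0.0161,-0.0322,0],"twist":[0,0,0]},
  {"travel":[-0.0161,-0.0322,0],"twist":[0,0,0]},
  {"travel":[-0.0161,-0.0322,0],"twist":[0,0,0]},
  {"travel":[-0.0161,-0.0322,0],"twist":[0,0,0]},
  {"travel":[-0.0161,-0.0322,0],"twist":[0,0,0]},
  {"travel":[-0.0161,-0.0322,0],"twist":[0,0,0]},
  {"travel":[-0.0161,-0.0322,0],"twist":[0,0,0]},
  {"travel":[-0.0161,-0.0322,0],"twist":[0,0,0]},
  {"travel":[-0.0161,-0.0322,0],"twist":[0,0,0]},
])

```text
time: 49.27
ee_pos: [571.6, -107.6, 151.9]
tcp_rot: [[-0.939, 0.343, -0.0], [0.343, 0.939, -0.0], [0.0, -0.0, -1.0]]
force: [-4.5, 3.1, 1.2]
width: 14.8
grip_force: 45.0
```

Call:
jog_arm([
  {"travel":[-0.0161,-0.0322,0],"twist":[0,0,0]},
  {"travel":[-0.0161,-0.0322,0],"twist":[0,0,0]},
  {"travel":[-0.0161,-0.0322,0],"twist":[0,0,0]},
  {"travel":[-0.0161,-0.0322,0],"twist":[0,0,0]},
  {"travel":[-0.0161,-0.0322,0],"twist":[0,0,0]},
  {"travel":[-0.0161,-0.0322,0],"twist":[0,0,0]},
  {"travel":[0,0,0],"twist":[0,0,0]},
  {"travel":[0,0,0],"twist":[0,0,0]},
])

```text
time: 49.93
ee_pos: [572.2, -113.2, 151.9]
tcp_rot: [[-0.939, 0.343, -0.0], [0.343, 0.939, -0.0], [-0.0, -0.0, -1.0]]
force: [-4.0, 0.8, 0.6]
width: 15.2
grip_force: 45.0
```

```bash
python3 -c "
from h import *
tipslope()"
```

```text
tip slope rel (u,rack y,n): [  -2.01 -100.61   -1.85] force slope [-3.1  1.2  2.5] w 15.2
```

Call:
jog_arm([
  {"travel":[0.02,0,-0.2],"twist":[0,0,0]},
  {"travel":[0,0,-0.8],"twist":[0,0,0]},
  {"travel":[0,0,-0.9],"twist":[0,0,0]},
  {"travel":[0,0,-0.9],"twist":[0,0,0]},
  {"travel":[0,0,-0.9],"twist":[0,0,0]},
  {"travel":[0,0,-0.7],"twist":[0,0,0]},
  {"travel":[0,0,0],"twist":[0,0,0]},
])

```text
time: 50.52
ee_pos: [574.3, -113.5, 266.9]
tcp_rot: [[-0.939, 0.343, 0.009], [0.343, 0.939, -0.001], [-0.009, 0.002, -1.0]]
force: [0.6, 0.1, -0.3]
width: 15.1
grip_force: 45.0
```

Call:
jog_arm([
  {"travel":[-0.329,-0.481,0],"twist":[0,0,0]},
  {"travel":[-0.329,-0.481,0],"twist":[0,0,0]},
  {"travel":[-0.329,-0.481,0],"twist":[0,0,0]},
  {"travel":[-0.329,-0.481,0],"twist":[0,0,0]},
  {"travel":[-0.329,-0.481,0],"twist":[0,0,0]},
  {"travel":[-0.329,-0.481,0],"twist":[0,0,0]},
  {"travel":[-0.329,-0.481,0],"twist":[0,0,0]},
  {"travel":[-0.329,-0.481,0.3],"twist":[0,0,0]},
  {"travel":[-0.329,-0.481,0.6],"twist":[0,0,0]},
  {"travel":[-0.329,-0.481,0.7],"twist":[0,0,0]},
  {"travel":[0,0,0],"twist":[0,0,0]},
  {"travel":[0,0,0],"twist":[0,0,0]},
])

```text
time: 51.52
ee_pos: [607.6, -254.4, 220.9]
tcp_rot: [[-0.939, 0.344, -0.001], [0.344, 0.939, -0.0], [0.001, -0.001, -1.0]]
force: [0.6, 0.4, -0.1]
width: 14.9
grip_force: 45.0
```

```bash
python3 - <<'E'
from h import *
s=manip.sense();p=np.array(s['ee_pos']);print(p,s['width'],s['force'])
c=tip('scene')
K=np.array(c['intrinsics']);O=np.array(c['orientation'])
def proj(q,c=c): L=O.T@(q-np.array(c['xyz']));return np.array([K[0,2]+K[0,0]*L[0]/-L[2],K[1,2]-K[1,1]*L[1]/-L[2]]).round(1)
print('pred tip',proj(p-[.75,-.3,79.5]),'mouth',proj(np.array([608.5,-255,62])))
cv2.imwrite('pics/s6.png',cv2.resize(c['pixels'][160:310,340:540],(800,600),interpolation=cv2.INTER_CUBIC))
plan([608.1,-254.5,150],toolR(-20,0),n=4)
E
```

```text
[ 607.64019273 -254.44991693  220.93449553] 14.914134184716772 [ 0.62084458  0.35801853 -0.09385492]
scene probe_tip 0.96 [409.5 236.9] depth pt [1223.4  397.7 -369.8] rel tcp [ 615.2  651.4 -591.9] at tcp depth rel [-25.1 -24.  -57.6]
scene probe_grip 0.59 [415.5 189.5] depth pt [ 592.9 -269.2  242.5] rel tcp [-15.4 -15.5  20.4] at tcp depth rel [3.2 3.9 8.6]
pred tip [409.9 238.9] mouth [406.8 276.9]
n 4 travel [0.001, -0.015, 0.73] twist [0.001, 0.004, 0.001]
```

View pics/s6.png

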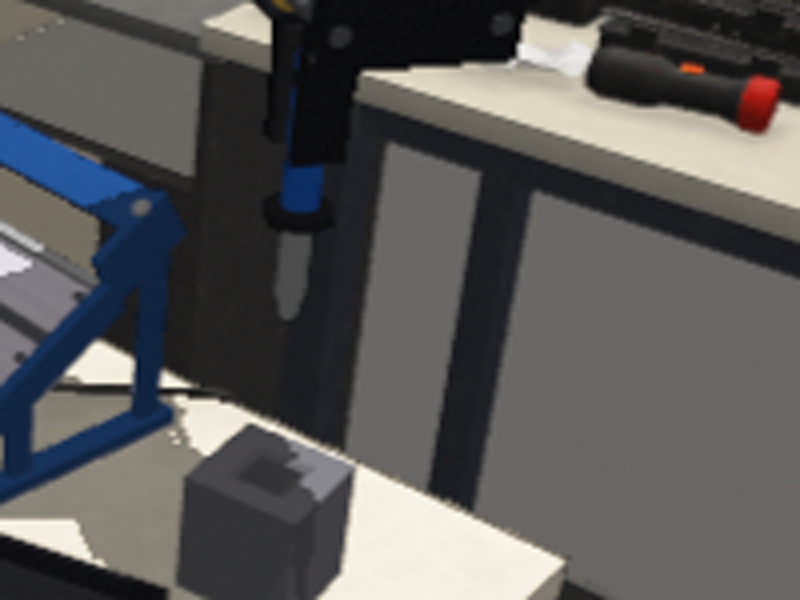

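The probe sits in the grip just as when it was picked (tip (288,318) in the crop), above the stand hole. Insert.

Call:
jog_arm([
  {"travel":[0,-0.005,0.73],"twist":[0,0,0]},
  {"travel":[0,-0.005,0.73],"twist":[0,0,0]},
  {"travel":[-0.005,-0.005,0.73],"twist":[0,0,0]},
  {"travel":[-0.005,0,0.65],"twist":[0,0,0]},
  {"travel":[0,0,0.4],"twist":[0,0,0]},
  {"travel":[0,0,0.3],"twist":[0,0,0]},
  {"travel":[0,0,0.3],"twist":[0,0,0]},
  {"travel":[0,0,0],"twist":[0,0,0]},
])

```text
time: 52.33
ee_pos: [607.9, -253.8, 125.2]
tcp_rot: [[-0.94, 0.342, -0.001], [0.342, 0.94, 0.0], [0.001, 0.0, -1.0]]
force: [-0.6, -0.7, -0.7]
width: 15.2
grip_force: 45.0
```

Call:
jog_arm([
  {"travel":[0,0,0.3],"twist":[0,0,0]},
  {"travel":[0,0,0.3],"twist":[0,0,0]},
  {"travel":[0,0,0.3],"twist":[0,0,0]},
  {"travel":[0,0,0.2],"twist":[0,0,0]},
  {"travel":[0,0,0.1],"twist":[0,0,0]},
  {"travel":[0,0,0],"twist":[0,0,0]},
  {"travel":[0,0,0],"twist":[0,0,0]},
])

```text
time: 52.92
ee_pos: [608.0, -254.3, 96.0]
tcp_rot: [[-0.939, 0.343, -0.0], [0.343, 0.939, -0.0], [0.0, -0.0, -1.0]]
force: [-0.7, 0.2, -0.2]
width: 15.1
grip_force: 45.0
```

Call:
jog_arm([
  {"travel":[0,0,0.06],"twist":[0,0,0]},
  {"travel":[0,0,0.04],"twist":[0,0,0]},
  {"travel":[0,0,0],"twist":[0,0,0]},
  {"travel":[0,0,0],"twist":[0,0,0]},
])

```text
time: 53.25
ee_pos: [608.1, -254.2, 93.5]
tcp_rot: [[-0.939, 0.343, 0.0], [0.343, 0.939, 0.0], [-0.0, 0.0, -1.0]]
force: [0.3, -0.3, -0.9]
width: 14.7
grip_force: 45.0
```

Call:
jog_arm([
  {"travel":[0,0,0.02],"twist":[0,0,0]},
  {"travel":[0,0,0.02],"twist":[0,0,0]},
  {"travel":[0,0,0],"twist":[0,0,0]},
  {"travel":[0,0,0],"twist":[0,0,0]},
])

```text
time: 53.58
ee_pos: [608.2, -254.3, 93.5]
tcp_rot: [[-0.939, 0.343, 0.001], [0.343, 0.939, 0.0], [-0.001, 0.0, -1.0]]
force: [-3.5, 1.4, 7.1]
width: 15.3
grip_force: 45.0
```

Collar seated. Release and withdraw upward, then check everything.

Call:
jog_arm([
  {"travel":[0,0,-0.03],"twist":[0,0,0]},
  {"travel":[0,0,0],"twist":[0,0,0]},
  {"travel":[0,0,0],"twist":[0,0,0]},
  {"travel":[0,0,0],"twist":[0,0,0]},
  {"travel":[0,0,0],"twist":[0,0,0]},
  {"travel":[0,0,0],"twist":[0,0,0]},
  {"travel":[0,0,-0.3],"twist":[0,0,0]},
  {"travel":[0,0,-0.6],"twist":[0,0,0]},
  {"travel":[0,0,-0.9],"twist":[0,0,0]},
  {"travel":[0,0,-1],"twist":[0,0,0]},
  {"travel":[0,0,-1],"twist":[0,0,0]},
  {"travel":[0,0,-1],"twist":[0,0,0]},
], gripper=0)

```text
time: 54.58
ee_pos: [607.8, -254.3, 215.0]
tcp_rot: [[-0.939, 0.343, 0.0], [0.343, 0.939, -0.0], [-0.0, 0.0, -1.0]]
force: [0.2, 0.9, 0.1]
width: 43.7
grip_force: 0.0
```

Call:
jog_arm([
  {"travel":[0,0,-1],"twist":[0,0,0]},
  {"travel":[0,0,-1],"twist":[0,0,0]},
  {"travel":[0,0,0],"twist":[0,0,0]},
  {"travel":[0,0,0],"twist":[0,0,0]},
  {"travel":[0,0,0],"twist":[0,0,0]},
])

```text
time: 55.0
ee_pos: [607.8, -254.1, 262.8]
tcp_rot: [[-0.939, 0.343, -0.0], [0.343, 0.939, 0.0], [0.0, 0.0, -1.0]]
force: [-0.3, 0.0, -0.7]
width: 43.4
grip_force: 0.0
```

```bash
python3 - <<'E'
from h import *
s=manip.sense();print(s['ee_pos'],s['width'])
_,o=tray('top')
c=shot('scene');P=cloud(c);H,S,V=hsv(c);ok=c['z_map']>0
m=(ok&np.all((P>[280,-420,8])&(P<[530,-100,90]),-1)&(H>5)&(H<20)&(S>150)).astype(np.uint8);n,l,st,ce=cv2.connectedComponentsWithStats(m)
for i in range(1,n):
    if st[i,4]>40: p=P[l==i];print('handle',np.percentile(p,[3,50,97],axis=0).round(1).tolist())
p=P[ok&np.all((P>[570,-300,66])&(P<[650,-210,145]),-1)&(H>100)&(H<128)&(S>110)];print('probe',len(p),np.percentile(p,[2,50,98],axis=0).round(1).tolist())
for lo,hi in((72,90),(90,110),(110,140)):
    t=p[(p[:,2]>lo)&(p[:,2]<hi)];print(lo,t.mean(0).round(1))
for q in('spool','tape_measure'):
    c=shot('top');P=cloud(c)
    for r in manip.silhouettes('top',q)[:1]: p=P[r['mask']&(c['z_map']>0)];print(q,np.median(p,0).round(1))
E
```

```text
[ 607.79461647 -254.09287523  262.83130693] 43.42520750899784
top tray 0.66 (484.0, -162.5) (52, 103) long dir -26.1
handle [[434.2, -238.2, 18.0], [444.5, -224.8, 36.6], [457.4, -207.3, 53.2]]
handle [[364.3, -279.0, 18.0], [375.3, -266.0, 36.8], [388.9, -249.1, 53.6]]
probe 315 [[600.6, -264.8, 68.1], [604.0, -260.9, 103.9], [614.2, -251.4, 136.3]]
72 [ 604.2 -260.4   81. ]
90 [ 605.  -260.5  100.1]
110 [ 605.6 -259.8  125.4]
spool [447.5 -30.7  30.4]
tape_measure [445.5  48.   55.8]
```

```bash
python3 -c "
from rig import manip
print(manip.job_done())"
```

```text
the job is handed in; nothing more can be done
None
```

The job is handed in, with no verdict returned: both covers present lie flat and handle up in the tray, the groove was traced from the yellow-dot end to the other at about 1.1 cm/s, and the probe is back upright, fully down in its stand.

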